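# Load the tile rotator and clamp its cover crosswise

### The job

Get the blood-grouping tiles ready for mixing: lift every white tile out of the storage tray by pressing its grey-banded end down into the well so that it tips up, and lay each tile flat between the rails of a free place of the rotator. Swing the clear cover shut and hand-tighten its four wing knobs clockwise in diagonally opposite pairs, in two rounds: first all four about half way, one diagonal pair and then the other, and then all four fully home in the same crosswise manner. Last, push the switch lever over to the back to start the rotator; do not disturb the two dropper bottles and the steel-lidded jar that stand behind the work.

Things in the scene. Friction and masses are not known exactly. Their poses are not given: they have to be found in the camera images.
- tile0: white ceramic tile, 80 (x) x 40 (y) x 4 mm thick (z), 32 g, grey band across its +x end; absent tiles are None. Origin: centre of its underside. It starts flush in a tray pocket. Its banded end pressed some 15 mm down, 28 mm from the tile's centre (a few N), it tips over the ledge, slides to the well's end and stays leaning at about 35 degrees, its -x end standing 20 mm above the ledge
- tile1: white ceramic tile, 80 (x) x 40 (y) x 4 mm thick (z), 32 g, grey band across its +x end; absent tiles are None. Origin: centre of its underside. It starts flush in a tray pocket. Its banded end pressed some 15 mm down, 28 mm from the tile's centre (a few N), it tips over the ledge, slides to the well's end and stays leaning at about 35 degrees, its -x end standing 20 mm above the ledge
- tile2: white ceramic tile, 80 (x) x 40 (y) x 4 mm thick (z), 32 g, grey band across its +x end; absent tiles are None. Origin: centre of its underside. It starts flush in a tray pocket. Its banded end pressed some 15 mm down, 28 mm from the tile's centre (a few N), it tips over the ledge, slides to the well's end and stays leaning at about 35 degrees, its -x end standing 20 mm above the ledge
- tile3: white ceramic tile, 80 (x) x 40 (y) x 4 mm thick (z), 32 g, grey band across its +x end; absent tiles are None. Origin: centre of its underside. It starts flush in a tray pocket. Its banded end pressed some 15 mm down, 28 mm from the tile's centre (a few N), it tips over the ledge, slides to the well's end and stays leaning at about 35 degrees, its -x end standing 20 mm above the ledge
- tray: grey plastic tray, fixed, 106 (x) x 240 (y) x 34 mm high; origin: centre of its underside. Four slippery pockets at y = -87, -29, 29, 87 mm, 43.5 mm wide, x from -42 to 45 mm: a ledge at z = 30 mm from x = -42 to 5, where a tile lies flush with the tray's top with its edges out of the fingers' reach; from x = 5 to 45 an open well under the tile's banded end, its floor at z = 4 mm
- rotator: the tile rotator, a fixed white bench machine with an aluminium platform (210 x 280 mm, top at z = 90 mm) under a hinged clear cover, and a control pod on its -y side. Origin: centre of the underside of its main housing; its front faces -x
- place0 (a point): a place for a tile on the rotator's platform, at its -y side: its middle, on the surface; axes as the rotator's. The tile lies along x, either way round, between two end ribs (3 mm high, inner faces 85 mm apart); and two side rails (3 mm high, 44 mm apart inside) along its +x half; the sides of its -x half are open for fingers; places are 75 mm apart
- place1 (a point): a place for a tile on the rotator's platform, in the middle: its middle, on the surface; axes as the rotator's. The tile lies along x, either way round, between two end ribs (3 mm high, inner faces 85 mm apart); and two side rails (3 mm high, 44 mm apart inside) along its +x half; the sides of its -x half are open for fingers; places are 75 mm apart
- place2 (a point): a place for a tile on the rotator's platform, at its +y side: its middle, on the surface; axes as the rotator's. The tile lies along x, either way round, between two end ribs (3 mm high, inner faces 85 mm apart); and two side rails (3 mm high, 44 mm apart inside) along its +x half; the sides of its -x half are open for fingers; places are 75 mm apart
- cover (a joint): angle of the rotator's cover in rad: 0 shut, lying on the platform, 1.7 fully open (1.57 is upright). It starts standing open, in a stiff hinge that stays where it is left; 1 to 5 N at its front edge swings it, and it may be pushed from behind
- cover_hinge (a point): middle of the cover's hinge line, along the rotator's y at the back of the platform; axes as the rotator's (not turning with the cover). Shut, the cover reaches from here 187 mm towards -x (a 70 mm wide tab in the middle of its front edge to 208 mm) and 131 mm to each side; the outer face of its clear panel is 7 mm above the hinge line
- knob0 (a joint): turn of the front +y wing knob of the cover in rad: 0 loose, growing as it is turned clockwise from above, 1.6 is the stop (fully tight), 0.8 half way; it stays where it is left (about 0.12 N m to turn)
- knob1 (a joint): turn of the front -y wing knob of the cover in rad: 0 loose, growing as it is turned clockwise from above, 1.6 is the stop (fully tight), 0.8 half way; it stays where it is left (about 0.12 N m to turn)
- knob2 (a joint): turn of the back -y wing knob of the cover in rad: 0 loose, growing as it is turned clockwise from above, 1.6 is the stop (fully tight), 0.8 half way; it stays where it is left (about 0.12 N m to turn)
- knob3 (a joint): turn of the back +y wing knob of the cover in rad: 0 loose, growing as it is turned clockwise from above, 1.6 is the stop (fully tight), 0.8 half way; it stays where it is left (about 0.12 N m to turn)
- knob0_grip (a point): grip point of the front +y wing knob, on its axis, 14 mm below the top of the wing. The wing is a bar 50 mm long along this point's x, 12 mm thick along its y and 24 mm tall; with the cover shut the point is 24 mm above the cover's panel. knob0 and knob2 are one diagonal pair, knob1 and knob3 the other
- knob1_grip (a point): grip point of the front -y wing knob, on its axis, 14 mm below the top of the wing. The wing is a bar 50 mm long along this point's x, 12 mm thick along its y and 24 mm tall; with the cover shut the point is 24 mm above the cover's panel. knob0 and knob2 are one diagonal pair, knob1 and knob3 the other
- knob2_grip (a point): grip point of the back -y wing knob, on its axis, 14 mm below the top of the wing. The wing is a bar 50 mm long along this point's x, 12 mm thick along its y and 24 mm tall; with the cover shut the point is 24 mm above the cover's panel. knob0 and knob2 are one diagonal pair, knob1 and knob3 the other
- knob3_grip (a point): grip point of the back +y wing knob, on its axis, 14 mm below the top of the wing. The wing is a bar 50 mm long along this point's x, 12 mm thick along its y and 24 mm tall; with the cover shut the point is 24 mm above the cover's panel. knob0 and knob2 are one diagonal pair, knob1 and knob3 the other
- switch (a joint): angle of the start lever on the control pod in rad: 0 off, leaning to the front (-x of the rotator); 1.0 on, leaning to the back; about 1.2 N at the ball moves it, and it stays where it is left
- switch_tip (a point): centre of the black ball (26 mm across) at the end of the 50 mm start lever; it swings along the rotator's x, by about 48 mm from off to on
- dropper_a: small amber dropper bottle, 28 mm across, 62 mm tall, not part of the job; origin: centre of its underside
- dropper_b: small amber dropper bottle, 28 mm across, 68 mm tall, not part of the job; origin: centre of its underside
- swab_jar: glass jar with a steel lid, 72 mm across, 85 mm tall, not part of the job; origin: centre of its underside

How it is judged:
By the outcome, as a careful person would: the job done as asked, in the order asked, and still so for the second after the job is handed in, with the robot touching nothing.
Of tile0, tile1, tile2, tile3 only 2 to 3 are there at a start; the rules pass over those that are not, and their reading is None.
At some moment in a run one of tile0, tile1, tile2, tile3 may be knocked a few centimetres aside while the robot is not near it.
Once in a run the grip may slacken for a moment while it holds something.
It also fails if it takes over 210 s, if anything falls off the work surface, if the arm or the gripper's body presses on something with over 40 N, if the wrist force passes 120 N, or if a joint passes its speed limit or range.

### The arm

A 6-joint arm with a two-finger parallel gripper is mounted at the origin on the work surface. World frame = base frame: x ahead of the robot, y to its left, z up, the work surface at z = 0. Lengths are in m, angles in rad, forces in N, time in s.
With the tool pointing down it reaches from about 0.25 to 0.725 m from the base axis. Payload 4 kg.
Tool frame: the origin (TCP) lies between the finger pads; the fingertips stand 25 mm ahead of it and the grasp point (between the pads) lies 6 mm ahead of it; z points along the fingers, y is the line along which they close (so a half turn about z gives the same grasp; the last joint's range is limited). The gripper opens to 85 mm and grips with 20 to 120 N. Pads are 22 mm wide; open, the fingers measure 114 mm over their backs; the gripper's body (76 mm by 85 mm) begins 54 mm behind the grasp point. The pads swing forward as they close: fully open they stand 13 mm farther back than shut.
Start: joints at [1.32, 0.241, 0.005, 1.335, 0, 1.571], TCP at [0.124, 0.484, 0.256] pointing down, gripper open.
Joint ranges: [-2.72, 2.72], [-1.05, 1.87], [-1.09, 1.28], [-1.99, 2.15], [-1.42, 1.44], [-3.14, 3.14]. Speed limits (rad/s): [2.79, 2.79, 3.14, 3.14, 3.14, 3.14].

### API

Orientations are given as a unit quaternion [x, y, z, w].
In Python, from workcell import bot gives the robot as it stands. The module is installed in compiled form; this text tells all that it offers.
- The arm moves only by the shell command python3 -m pendant 'ROWS'. ROWS is JSON, one flat list of numbers, 7 for each row, row after row: the shift along the tool's x, y, z normalised to -1 to 1, where 1 is 0.5 m, then the turn, a rotation vector about the tool's x, y, z normalised to -1 to 1, where 1 is 180 degrees, then the opening, from 0 (shut) to 1 (fully open). In form: [tx, ty, tz, ax, ay, az, fingers, tx, ty, tz, ax, ay, az, fingers, ...]. A call has exactly 10 rows; each row is the pose to reach, as a shift and turn from the pose commanded when the call began, along the tool's axes at that moment, turning the shorter way round; what a row does not reach only later rows make up. A row lasts 1/12 s, in which the tool goes at most 41.7 mm and 7.16 degrees, less where a joint would pass 70% of its speed; a pose out of reach is approached as far as the arm can. A call with a number of a shift or a turn outside -1 to 1 is refused whole. A call with a gripper value outside its range is refused whole. The fingers move at their own pace and stop on an object; the grip force is fixed at half the most. Time passes only in rows, so rows that repeat a pose let the fingers close, or fill a call up. It gives the time, the measured TCP pose, the force, the opening and the grip force at its end, in the units of the state.
- bot.get_obs(): the state, without advancing time (a new reading comes with each control period).
- bot.camera(name): name is "scene" or "top"; returns a dict with "pixels" (480x640x3 uint8, red, green, blue), "mtx" (3x3 intrinsics, pixels), "cam_to_world" (4x4, takes a point from camera to world coordinates). Camera axes: x right, y up, looking along -z (the intrinsics and any distortion apply to the point x, -y, -z); pixel columns grow to the right and rows downward; lengths in m; the calibration is good to about 2 mm. A picture is of the moment at which its call begins. There is no depth.
- bot.job_done(): hands the job in; it is judged then, once.
The state is a dict: "clock": time; "joint_pos": joint angles; "joint_vel": joint speeds; "tau": joint torques, N m; "eef_pos": TCP position; "tool_rot": TCP orientation; "ft_force": force on the tool from outside, world axes, zero at the start; "ft_torque": the same for the moment, N m; "grip_width": finger opening in m; "grasp_force": force on a finger pad.
Only numpy, scipy, OpenCV 4.12 (cv2) and the standard library are available. Lean on these libraries where they do the work, as an engineer would, in place of code of your own. Each camera call takes 0.05 s, during which the arm holds its last target. There are 200 camera calls.

## Working session

There is one attempt and no reset: what is moved stays moved. The work goes in short steps, Python scripts to look and compute and a shell command to move; the robot and the scene stay as the last step left them, time stands still between calls to the robot, and variables do not carry over. Pictures are saved under pics/ and viewed, at most 14 in all, crops included, and the job is handed in when it is done.

```bash
mkdir -p pics; python3 - <<'E'
from workcell import bot
import cv2,numpy as np
o=bot.get_obs(); print(o)
for n in("scene","top"):
    c=bot.camera(n); cv2.imwrite(f"pics/{n}0.png",c["pixels"][:,:,::-1]); print(n,c["mtx"].round(1).tolist(),c["cam_to_world"].round(4).tolist(),[k for k in c])
E
```

```text
{'clock': 0.0, 'joint_pos': array([1.31998734e+00, 2.41414261e-01, 3.71864700e-03, 1.33518188e+00,
       1.68995730e-05, 1.57084007e+00]), 'joint_vel': array([ 5.35482361e-04, -1.43708627e-03, -2.61431744e-05, -1.28697643e-03,
       -2.15684285e-03, -2.73215785e-04]), 'tau': array([ 3.95860779e-04, -3.72320902e+01,  2.52405828e+01,  1.71754573e-02,
       -4.98907275e-05, -5.00220580e-06]), 'eef_pos': array([0.12394639, 0.48379934, 0.25541012]), 'tool_rot': array([ 1.25097701e-01,  9.92143882e-01, -1.03135846e-03, -1.38513001e-04]), 'ft_force': array([0.23674798, 0.84415349, 0.0241304 ]), 'ft_torque': array([-0.06371807,  0.019418  ,  0.02895012]), 'grasp_force': 0.0, 'grip_width': 0.08517752423745951}
scene [[486.7, 0.0, 321.5], [0.0, 486.7, 242.5], [0.0, 0.0, 1.0]] [[0.6578, -0.495, 0.5676, 1.0661], [0.7529, 0.4142, -0.5114, -0.4828], [0.018, 0.7638, 0.6452, 0.6748], [0.0, 0.0, 0.0, 1.0]] ['pixels', 'mtx', 'cam_to_world']
top [[457.1, 0.0, 325.1], [0.0, 457.1, 236.2], [0.0, 0.0, 1.0]] [[0.0278, 0.9814, -0.1898, 0.4193], [-0.9996, 0.0289, 0.0027, -0.0276], [0.0082, 0.1896, 0.9818, 0.9432], [0.0, 0.0, 0.0, 1.0]] ['pixels', 'mtx', 'cam_to_world']
```

View pics/scene0.png

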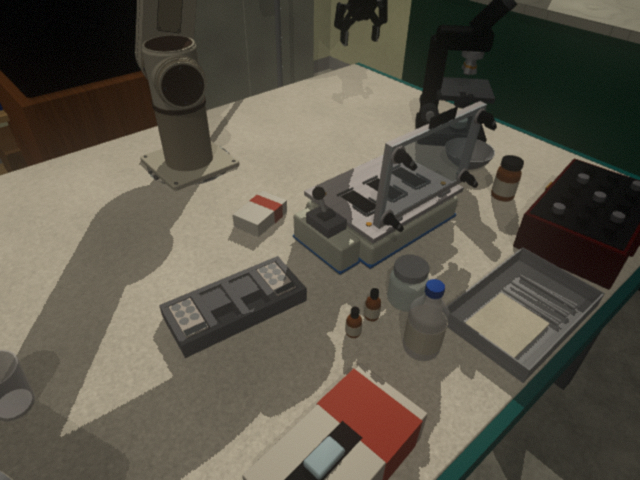

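View pics/top0.png

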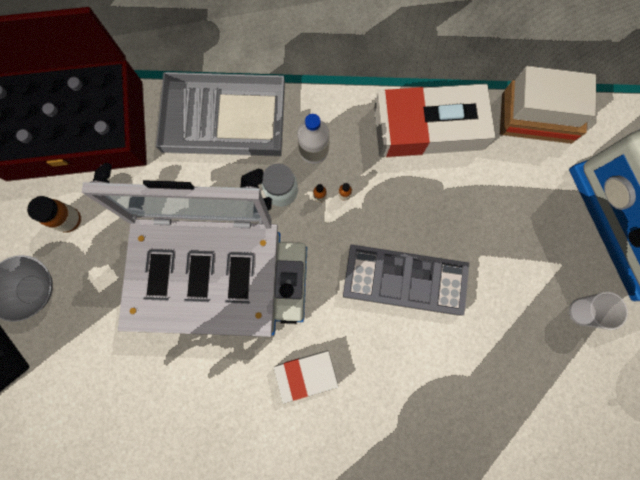

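The scene shows the tray with tiles in its two outer pockets (top view around px 363,277 and 451,287), the rotator to its left (platform corners near 130,225 to 275,335), the cover standing open at the back, and the lever ball near (286,290) leaning forward. I'll zoom in on both.

```bash
python3 - <<'E'
import cv2,numpy as np
t=cv2.imread("pics/top0.png")
a=cv2.resize(t[235:325,335:480],None,fx=4.4,fy=4.4,interpolation=cv2.INTER_CUBIC)[:, :638]
b=cv2.resize(t[160:345,75:320],None,fx=3.2,fy=3.2,interpolation=cv2.INTER_CUBIC)
cv2.imwrite("pics/tray1.png",a);cv2.imwrite("pics/rot1.png",b)
E
```

```text
(no output)
```

View pics/tray1.png

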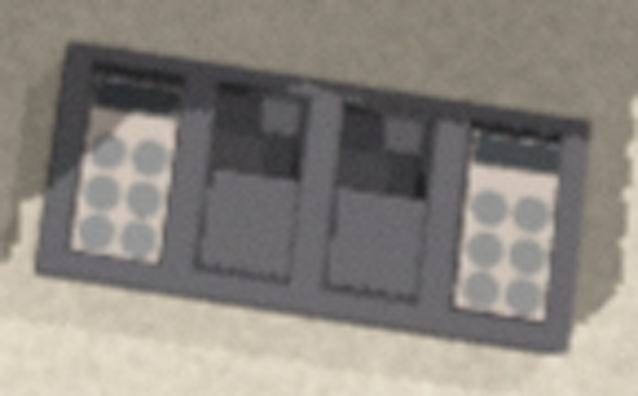

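View pics/rot1.png

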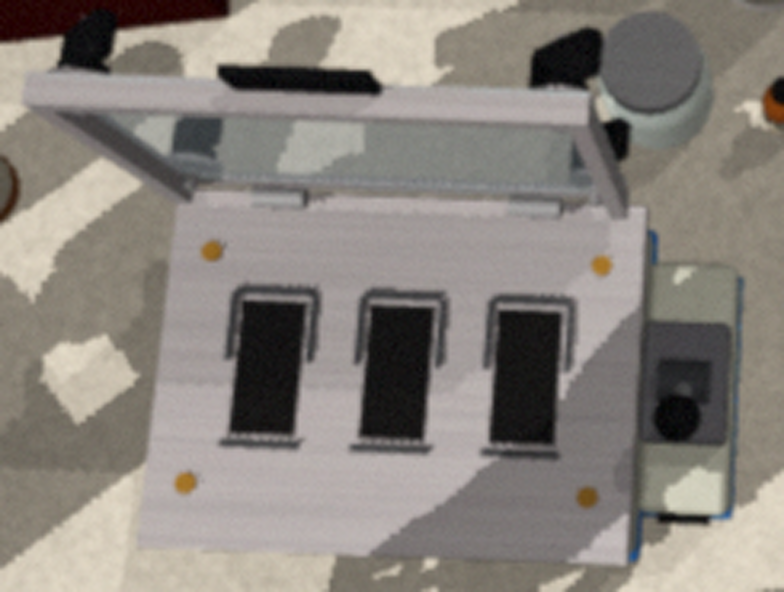

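The crop shows dark bands at the back (+x) ends of both tiles (tray crop px 140,95 and 517,150), empty middle pockets, and three free places between ribs on the platform. The orange threads for the knobs and the lever ball (rotator crop 677,417) are clear too.

```bash
cat > h.py <<'E'
from workcell import bot
import numpy as np,cv2
from scipy.spatial.transform import Rotation as R
def onplane(c,uv,z):
    uv=np.atleast_2d(uv).astype(float);K=c["mtx"];T=c["cam_to_world"]
    d=np.c_[(uv[:,0]-K[0,2])/K[0,0],-(uv[:,1]-K[1,2])/K[1,1],-np.ones(len(uv))]@T[:3,:3].T
    o=T[:3,3]; return o+d*((z-o[2])/d[:,2])[:,None]
def px(c,P):
    T=c["cam_to_world"];q=(np.atleast_2d(P)-T[:3,3])@T[:3,:3];K=c["mtx"]
    return np.c_[K[0,2]+K[0,0]*q[:,0]/-q[:,2],K[1,2]-K[1,1]*q[:,1]/-q[:,2]]
def crop(uv,s,x0,y0): return (np.atleast_2d(uv)+.5)/s-.5+[x0,y0]
def rigid(model,pts):   # 2D fit, yaw and origin
    m=np.array(model,float);p=np.array(pts)[:,:2];a=m-m.mean(0);b=p-p.mean(0)
    th=np.arctan2((a[:,0]*b[:,1]-a[:,1]*b[:,0]).sum(),(a*b).sum());r=np.array([[np.cos(th),-np.sin(th)],[np.sin(th),np.cos(th)]])
    t=p.mean(0)-r@m.mean(0); return th,t,np.abs(m@r.T+t-p).max(0)
E
python3 - <<'E'
from h import *
c=bot.camera("top")
p=onplane(c,crop([(68,42),(590,122),(567,352),(36,272)],4.4,335,235),.034)
print("tray",p.round(4).tolist(),rigid([(53,120),(53,-120),(-53,-120),(-53,120)]*np.array(.001),p))
for q in ([(98,78),(182,82),(160,262),(70,250)],[(475,135),(560,140),(545,320),(453,306)]):
    p=onplane(c,crop(q,4.4,335,235),.034);print("tile",p.round(4).tolist(),p.mean(0))
R3=lambda q,z:onplane(c,crop(q,3.2,75,160),z)
print("holes",R3([(212,250),(601,265),(587,497),(185,482)],.09).round(4).tolist())
print("plat",R3([(178,207),(648,208),(633,563),(138,547)],.09).round(4).tolist())
m=[(x,y) for y in(.075,0,-.075) for x in(.0425,-.0425)]
q=R3([(278,298),(262,440),(403,302),(391,444),(534,306),(520,449)],.0925)
print("ribs",q.round(4).tolist(),rigid(m,q))
print("ball",R3([(677,417)],.16))
print(px(c,[[.31,-.05,.15]]))
E
```

```text
tray [[0.5801, -0.0809, 0.034], [0.55, -0.3199, 0.034], [0.446, -0.3063, 0.034], [0.4748, -0.0684, 0.034]] (np.float64(-0.12303697028491821), array([ 0.51272077, -0.19388823]), array([0.00063723, 0.00043862]))
tile [[0.5638, -0.0949, 0.034], [0.563, -0.1334, 0.034], [0.4808, -0.1241, 0.034], [0.4851, -0.0835, 0.034]] [ 0.52317373 -0.10897421  0.034     ]
tile [[0.5425, -0.2672, 0.034], [0.5413, -0.306, 0.034], [0.4599, -0.2969, 0.034], [0.465, -0.2557, 0.034]] [ 0.50216277 -0.2814315   0.034     ]
holes [[0.5708, 0.3187, 0.09], [0.5686, 0.0883, 0.09], [0.4331, 0.0891, 0.09], [0.4352, 0.32, 0.09]]
plat [[0.5962, 0.3415, 0.09], [0.6039, 0.0622, 0.09], [0.3969, 0.0609, 0.09], [0.398, 0.3427, 0.09]]
ribs [[0.5429, 0.2761, 0.0925], [0.4602, 0.2774, 0.0925], [0.5427, 0.2028, 0.0925], [0.46, 0.2031, 0.0925], [0.5426, 0.1259, 0.0925], [0.4592, 0.1288, 0.0925]] (np.float64(-0.008750178354848299), array([0.50127115, 0.20235906]), array([0.00148283, 0.00106042]))
ball [[0.47531958 0.03397057 0.16      ]]
[[332.90648696 391.91230304]]
```

```bash
cat >> h.py <<'E'
TRAY=np.array([.5127,-.1939]);TY=-.123; ROT=np.array([.5015,.203]);RY=-.009
def w(o,yaw,x,y,z): return np.r_[o+[x*np.cos(yaw)-y*np.sin(yaw),x*np.sin(yaw)+y*np.cos(yaw)],z]
def ori(yaw,tilt=0):
    ex=np.array([np.cos(yaw),np.sin(yaw),0]);ey=np.array([-ex[1],ex[0],0]);ez=np.array([0,0,1.])
    return np.c_[-np.cos(tilt)*ex+np.sin(tilt)*ez,ey,-np.sin(tilt)*ex-np.cos(tilt)*ez]
def go(*targets):  # TCP targets chained: each from the one before
    o=bot.get_obs();p=o["eef_pos"];M=R.from_quat(o["tool_rot"]).as_matrix()
    for P,N in targets:
        s=M.T@(P-p)/.5;r=R.from_matrix(M.T@N).as_rotvec()/np.pi
        print("rows",np.r_[s,r].round(4).tolist(),"n>=",round(max(np.linalg.norm(P-p)/.0417,np.linalg.norm(r)*180/7.16),1));p,M=P,N
def st():
    o=bot.get_obs();print(round(o["clock"],2),o["eef_pos"].round(4),"F",o["ft_force"].round(1),"w",round(o["grip_width"],4),"g",round(float(o["grasp_force"]),1),"q",o["joint_pos"].round(2))
E
python3 - <<'E'
from h import *
N=ori(TY);a=w(TRAY,TY,.028,.087,.09);b=w(TRAY,TY,.028,-.087,.09)
go((a+[0,0,.08],N),(a,N),(a-[0,0,.046],N),(a,N),(b,N))
E
```

```text
rows [-1.123, -0.9403, 0.1727, -0.0005, -0.0, -0.0407] n>= 17.7
rows [0.0, 0.0, 0.16, 0.0, 0.0, 0.0] n>= 1.9
rows [0.0, 0.0, 0.092, 0.0, 0.0, 0.0] n>= 1.1
rows [0.0, 0.0, -0.092, 0.0, 0.0, 0.0] n>= 1.1
rows [0.0, -0.348, 0.0, 0.0, 0.0, 0.0] n>= 4.2
```

```bash
python3 -m pendant '[-0.6,-0.5,0,0,0,-0.04,0,-0.6,-0.5,0,0,0,-0.04,0,-0.6,-0.5,0,0,0,-0.04,0,-0.6,-0.5,0,0,0,-0.04,0,-0.6,-0.5,0,0,0,-0.04,0,-0.6,-0.5,0,0,0,-0.04,0,-0.6,-0.5,0,0,0,-0.04,0,-0.6,-0.5,0,0,0,-0.04,0,-0.6,-0.5,0,0,0,-0.04,0,-0.6,-0.5,0,0,0,-0.04,0]'
python3 - <<'E'
from h import *
st();N=ori(TY);a=w(TRAY,TY,.028,.087,.09);go((a+[0,0,.03],N))
E
```

```text
clock: 0.98
eef_pos: [0.3544, 0.1642, 0.2563]
tool_rot: [0.065, 0.998, -0.001, 0.001]
ft_force: [-0.2, -0.6, -0.4]
grip_width: -0.0003
grasp_force: 0.0
0.98 [0.3544 0.1642 0.2563] F [-0.2 -0.6 -0.4] w -0.0003 g 0.0 q [ 0.44  0.02 -0.25  1.3  -0.    0.56]
rows [-0.4612, -0.4946, 0.2737, -0.0004, 0.0004, -0.0021] n>= 8.7
```

```bash
python3 -m pendant '[-0.461,-0.495,0.274,0,0,-0.002,0,-0.461,-0.495,0.274,0,0,-0.002,0,-0.461,-0.495,0.274,0,0,-0.002,0,-0.461,-0.495,0.274,0,0,-0.002,0,-0.461,-0.495,0.274,0,0,-0.002,0,-0.461,-0.495,0.274,0,0,-0.002,0,-0.461,-0.495,0.274,0,0,-0.002,0,-0.461,-0.495,0.274,0,0,-0.002,0,-0.461,-0.495,0.274,0,0,-0.002,0,-0.461,-0.495,0.274,0,0,-0.002,0]'
python3 - <<'E'
from h import *
st();N=ori(TY);a=w(TRAY,TY,.028,.087,.09);go((a,N));go((a-[0,0,.046],N))
E
```

```text
clock: 1.82
eef_pos: [0.5517, -0.111, 0.1157]
tool_rot: [0.062, 0.998, -0.001, -0.001]
ft_force: [0.8, 0.1, -0.2]
grip_width: 0.0002
grasp_force: 0.0
1.82 [ 0.5517 -0.111   0.1157] F [ 0.8  0.1 -0.2] w 0.0002 g 0.0 q [-0.2   0.46 -0.06  1.06 -0.   -0.07]
rows [0.0009, -0.0001, 0.0514, -0.0004, -0.0007, -0.0004] n>= 0.6
rows [0.0007, 0.0, 0.1434, -0.0004, -0.0007, -0.0004] n>= 1.7
```

```bash
python3 -m pendant '[0,0,0.09,0,0,0,0,0,0,0.11,0,0,0,0,0,0,0.12,0,0,0,0,0,0,0.13,0,0,0,0,0,0,0.14,0,0,0,0,0,0,0.146,0,0,0,0,0,0,0.146,0,0,0,0,0,0,0.146,0,0,0,0,0,0,0.12,0,0,0,0,0,0,0.05,0,0,0,0]'
python3 - <<'E'
from h import *
st();N=ori(TY);b=w(TRAY,TY,.028,-.087,.09);go((b,N))
E
```

```text
clock: 2.65
eef_pos: [0.5468, -0.1057, 0.0908]
tool_rot: [0.059, 0.998, 0.001, -0.005]
ft_force: [0.1, 1.4, 0.0]
grip_width: 0.0001
grasp_force: 0.0
2.65 [ 0.5468 -0.1057  0.0908] F [0.1 1.4 0. ] w 0.0001 g 0.0 q [-0.19  0.48 -0.1   1.   -0.   -0.07]
rows [-0.0085, -0.3575, 0.0014, 0.0002, -0.0031, 0.0014] n>= 4.3
```

```bash
python3 -m pendant '[0,-0.348,0,0,0,0,0,0,-0.348,0,0,0,0,0,0,-0.348,0,0,0,0,0,0,-0.348,0,0,0,0,0,0,-0.348,0,0,0,0,0,0,-0.348,0,0,0,0,0,0,-0.348,0,0,0,0,0,0,-0.348,0,0,0,0,0,0,-0.348,0,0,0,0,0,0,-0.348,0,0,0,0,0]'
python3 - <<'E'
from h import *
st();N=ori(TY);b=w(TRAY,TY,.028,-.087,.044);go((b,N));c=bot.camera("top");cv2.imwrite("pics/t2.png",cv2.resize(c["pixels"][225:345,260:500,::-1],None,fx=3,fy=3))
E
```

```text
clock: 3.48
eef_pos: [0.5302, -0.2776, 0.0944]
tool_rot: [0.058, 0.998, 0.0, -0.0]
ft_force: [-0.3, -0.0, 0.3]
grip_width: -0.0
grasp_force: 0.0
3.48 [ 0.5302 -0.2776  0.0944] F [-0.3 -0.   0.3] w -0.0 g 0.0 q [-0.48  0.54  0.02  1.05  0.   -0.37]
rows [-0.0006, -0.0121, 0.1008, 0.0001, -0.0001, 0.0021] n>= 1.2
```

View pics/t2.png

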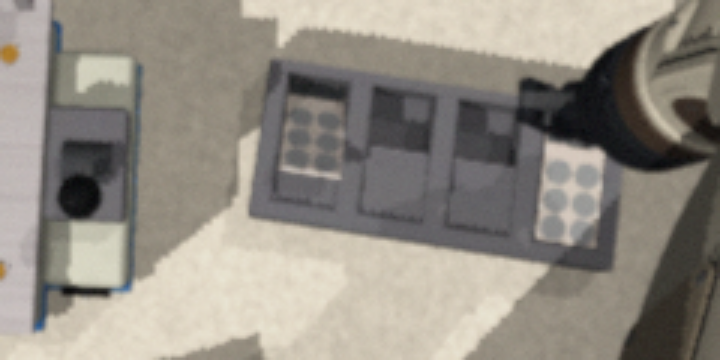

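Tile A (crop 313,135) is tipped, standing shortened at the well's end; tile B (crop 570,190) is still flush under the fingers. Press B, then rise and prepare to grasp.

```bash
python3 -m pendant '[0,-0.012,0.05,0,0,0.002,0,0,-0.012,0.06,0,0,0.002,0,0,-0.012,0.07,0,0,0.002,0,0,-0.012,0.08,0,0,0.002,0,0,-0.012,0.09,0,0,0.002,0,0,-0.012,0.1,0,0,0.002,0,0,-0.012,0.101,0,0,0.002,0,0,-0.012,0.101,0,0,0.002,0,0,-0.012,0.08,0,0,0.002,0,0,-0.012,0.0,0,0,0.002,0]'
python3 -m pendant '[0,0,-0.08,0,0,0,0.7,0,0,-0.08,0,0,0,0.7,0,0,-0.08,0,0,0,0.7,0,0,-0.08,0,0,0,0.7,0,0,-0.08,0,0,0,0.7,0,0,-0.08,0,0,0,0.7,0,0,-0.08,0,0,0,0.7,0,0,-0.08,0,0,0,0.7,0,0,-0.08,0,0,0,0.7,0,0,-0.08,0,0,0,0.7]'
python3 - <<'E'
from h import *
st();c=bot.camera("top");cv2.imwrite("pics/t3.png",cv2.resize(c["pixels"][225:345,260:500,::-1],None,fx=3,fy=3))
t=np.radians(35);N=ori(TY,t)
z=N[:,2]
# tile point s on underside in tray frame
s=-.028;P=lambda y:w(TRAY,TY,.0427-(.04-s)*np.cos(t),y,.004+(.04-s)*np.sin(t))
for y in(.087,-.087):
    g=P(y)-z*.0215   # tips 22.3 ahead at 40 mm opening, 1 mm past underside
    print(g); go((g-z*.06,N),(g,N))
E
```

```text
clock: 4.37
eef_pos: [0.5243, -0.2828, 0.0887]
tool_rot: [0.063, 0.998, 0.003, -0.007]
ft_force: [-0.8, 0.2, -0.4]
grip_width: -0.0003
grasp_force: 0.0
clock: 5.2
eef_pos: [0.529, -0.2852, 0.1338]
tool_rot: [0.063, 0.998, 0.0, -0.0]
ft_force: [-0.1, -0.9, 0.4]
grip_width: 0.0599
grasp_force: 0.0
5.2 [ 0.529  -0.2852  0.1338] F [-0.1 -0.9  0.4] w 0.0599 g 0.0 q [-0.49  0.51  0.08  1.14 -0.   -0.37]
[ 0.52270866 -0.10747503  0.06061497]
rows [-0.0119, 0.3514, 0.0485, 0.0003, 0.1943, -0.0006] n>= 4.9
rows [-0.0, 0.0, 0.12, 0.0, 0.0, 0.0] n>= 1.4
[ 0.50136058 -0.28016046  0.06061497]
rows [-0.0127, 0.0034, 0.0485, 0.0003, 0.1943, -0.0006] n>= 4.9
rows [-0.0, -0.0, 0.12, 0.0, 0.0, 0.0] n>= 1.4
```

View pics/t3.png

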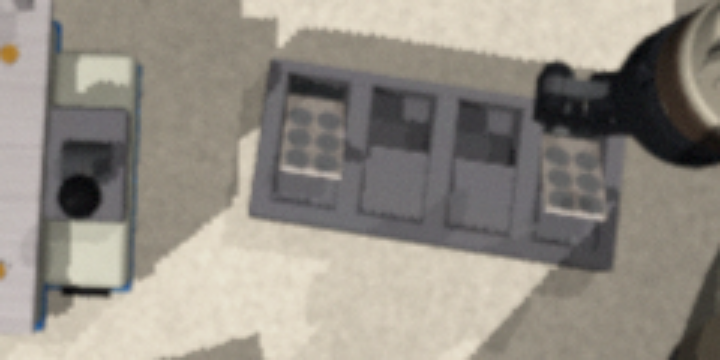

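Both tiles now lean (front edges at crop 310,178 and 576,215). I approach B tilted 35°.

```bash
python3 -m pendant '[-0.013,0.003,0.048,0,0.194,0,0.65,-0.013,0.003,0.048,0,0.194,0,0.65,-0.013,0.003,0.048,0,0.194,0,0.65,-0.013,0.003,0.048,0,0.194,0,0.65,-0.013,0.003,0.048,0,0.194,0,0.65,-0.013,0.003,0.048,0,0.194,0,0.65,-0.013,0.003,0.048,0,0.194,0,0.65,-0.013,0.003,0.048,0,0.194,0,0.65,-0.013,0.003,0.048,0,0.194,0,0.65,-0.013,0.003,0.048,0,0.194,0,0.65]'
python3 - <<'E'
from h import *
st();c=bot.camera("top")
t=np.radians(35);N=ori(TY,t);z=N[:,2]
for y in(.087,-.087):print((px(c,[w(TRAY,TY,-.0205,y+d,.0533) for d in(.02,-.02)])-[260,225])*3+1)
s=-.028;P=lambda y:w(TRAY,TY,.0427-(.04-s)*np.cos(t),y,.004+(.04-s)*np.sin(t))
go((P(-.087)-z*.0215,N))
print(R.from_quat(bot.get_obs()["tool_rot"]).as_matrix().round(3))
E
```

```text
clock: 6.08
eef_pos: [0.5359, -0.2852, 0.1154]
tool_rot: [0.06, 0.953, 0.018, -0.296]
ft_force: [-0.8, 0.4, 0.1]
grip_width: 0.0555
grasp_force: 0.0
6.08 [ 0.5359 -0.2852  0.1154] F [-0.8  0.4  0.1] w 0.0555 g 0.0 q [-0.41  1.04  0.86  1.98 -0.16 -0.24]
[[277.60884263 166.68070716]
 [338.65055898 175.99628739]]
[[543.96613943 207.32951126]
 [605.50211458 216.72052037]]
rows [-0.0045, 0.0016, 0.1299, -0.0, 0.0029, -0.0011] n>= 1.6
[[-0.818  0.126 -0.562]
 [ 0.105  0.992  0.069]
 [ 0.566 -0.002 -0.824]]
```

```bash
python3 -m pendant '[-0.003,0.002,0.06,0,0.002,0,0.65,-0.005,0.002,0.1,0,0.002,0,0.65,-0.005,0.002,0.12,0,0.002,0,0.65,-0.005,0.002,0.13,0,0.002,0,0.65,-0.005,0.002,0.13,0,0.002,0,0.65,-0.005,0.002,0.13,0,0.002,0,0.3,-0.005,0.002,0.13,0,0.002,0,0.3,-0.005,0.002,0.13,0,0.002,0,0.3,-0.005,0.002,0.13,0,0.002,0,0.3,-0.005,0.002,0.13,0,0.002,0,0.3]'
python3 - <<'E'
from h import *
st();c=bot.camera("top");d=bot.camera("scene")
u=px(d,[[.50,-.28,.05]])[0].astype(int);print(u)
a=cv2.resize(c["pixels"][225:345,380:500,::-1],None,fx=3,fy=3);b=cv2.resize(d["pixels"][u[1]-60:u[1]+60,u[0]-70:u[0]+60,::-1],(390,360))
cv2.imwrite("pics/t4.png",np.hstack([a,b]))
E
```

```text
clock: 6.97
eef_pos: [0.502, -0.2797, 0.058]
tool_rot: [0.06, 0.952, 0.018, -0.301]
ft_force: [-0.1, 0.0, 8.4]
grip_width: 0.0376
grasp_force: 59.8
6.97 [ 0.502  -0.2797  0.058 ] F [-0.1  0.   8.4] w 0.0376 g 59.8 q [-0.43  1.    0.62  1.78 -0.17 -0.25]
[185 308]
```

View pics/t4.png

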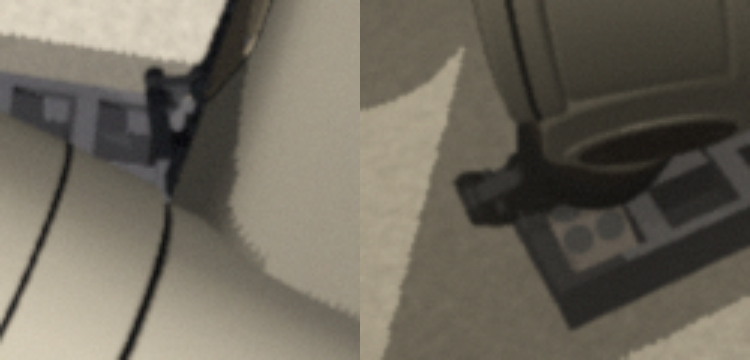

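```bash
python3 -m pendant '[0.025,0,-0.03,0,0,0,0.3,0.06,0,-0.08,0,0,0,0.3,0.1,0,-0.13,0,0,0,0.3,0.13,0,-0.18,0,0,0,0.3,0.16,0,-0.22,0,0,0,0.3,0.19,0,-0.26,0,0,0,0.3,0.19,0,-0.26,0,0,0,0.3,0.19,0,-0.26,0,0,0,0.3,0.19,0,-0.26,0,0,0,0.3,0.19,0,-0.26,0,0,0,0.3]'
python3 - <<'E'
from h import *
st();c=bot.camera("top");d=bot.camera("scene")
e=bot.get_obs()["eef_pos"]
out=[]
for k in(c,d):
    u=px(k,[e])[0].astype(int);print(u);x=max(70,min(570,u[0]));out.append(cv2.resize(k["pixels"][max(0,u[1]-70):u[1]+70,x-70:x+70,::-1],(390,390)))
cv2.imwrite("pics/t5.png",np.hstack(out))
N=ori(RY);go((np.r_[e[:2],.27],N),(w(ROT,RY,-.026,0,.27),N),(w(ROT,RY,-.026,0,.13),N),(w(ROT,RY,-.026,0,.113),N))
E
```

```text
clock: 7.9
eef_pos: [0.4984, -0.2788, 0.2151]
tool_rot: [0.059, 0.951, 0.019, -0.303]
ft_force: [-0.3, -0.0, -1.2]
grip_width: 0.0377
grasp_force: 60.0
7.9 [ 0.4984 -0.2788  0.2151] F [-0.3 -0.  -1.2] w 0.0377 g 60.0 q [-0.43  0.91  0.84  2.1  -0.17 -0.25]
[479 278]
[167 232]
rows [0.0637, 0.0001, -0.0895, 0.0117, -0.1966, -0.0357] n>= 5.0
rows [0.0541, 0.9635, 0.0, 0.0, 0.0, 0.0] n>= 11.6
rows [0.0, 0.0, 0.28, 0.0, 0.0, 0.0] n>= 3.4
rows [0.0, 0.0, 0.034, 0.0, 0.0, 0.0] n>= 0.4
```

View pics/t5.png

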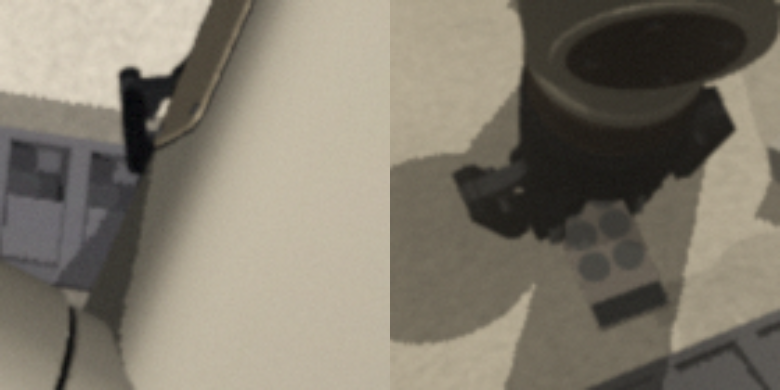

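```bash
python3 -m pendant '[0.064,0,-0.09,0.012,-0.197,-0.036,0.3,0.064,0,-0.09,0.012,-0.197,-0.036,0.3,0.064,0,-0.09,0.012,-0.197,-0.036,0.3,0.064,0,-0.09,0.012,-0.197,-0.036,0.3,0.064,0,-0.09,0.012,-0.197,-0.036,0.3,0.064,0,-0.09,0.012,-0.197,-0.036,0.3,0.064,0,-0.09,0.012,-0.197,-0.036,0.3,0.064,0,-0.09,0.012,-0.197,-0.036,0.3,0.064,0,-0.09,0.012,-0.197,-0.036,0.3,0.064,0,-0.09,0.012,-0.197,-0.036,0.3]'
python3 -m pendant '[0.054,0.9,0,0,0,0,0.3,0.054,0.9,0,0,0,0,0.3,0.054,0.9,0,0,0,0,0.3,0.054,0.9,0,0,0,0,0.3,0.054,0.9,0,0,0,0,0.3,0.054,0.9,0,0,0,0,0.3,0.054,0.9,0,0,0,0,0.3,0.054,0.9,0,0,0,0,0.3,0.054,0.9,0,0,0,0,0.3,0.054,0.9,0,0,0,0,0.3]'
python3 - <<'E'
from h import *
st();N=ori(RY);go((w(ROT,RY,-.026,0,.15),N))
E
```

```text
clock: 8.83
eef_pos: [0.5003, -0.2794, 0.2715]
tool_rot: [0.004, 1.0, -0.001, 0.002]
ft_force: [0.4, -0.7, 0.4]
grip_width: 0.0375
grasp_force: 60.1
clock: 9.67
eef_pos: [0.4776, 0.14, 0.2709]
tool_rot: [0.004, 1.0, -0.001, 0.002]
ft_force: [0.4, -0.2, -0.9]
grip_width: 0.0378
grasp_force: 60.1
9.67 [0.4776 0.14   0.2709] F [ 0.4 -0.2 -0.9] w 0.0378 g 60.1 q [ 0.29  0.23  0.03  1.37 -0.    0.29]
rows [0.0059, 0.1271, 0.2416, -0.0007, 0.0011, 0.0006] n>= 3.3
```

```bash
python3 -m pendant '[0.006,0.127,0.06,0,0.001,0.001,0.3,0.006,0.127,0.12,0,0.001,0.001,0.3,0.006,0.127,0.18,0,0.001,0.001,0.3,0.006,0.127,0.23,0,0.001,0.001,0.3,0.006,0.127,0.24,0,0.001,0.001,0.3,0.006,0.127,0.24,0,0.001,0.001,0.3,0.006,0.127,0.24,0,0.001,0.001,0.3,0.006,0.127,0.24,0,0.001,0.001,0.3,0.006,0.127,0.24,0,0.001,0.001,0.3,0.006,0.127,0.24,0,0.001,0.001,0.3]'
python3 - <<'E'
from h import *
st();c=bot.camera("top");d=bot.camera("scene")
e=bot.get_obs()["eef_pos"]
out=[]
for k,n in((c,"t"),(d,"s")):
    u=px(k,[[.5,.203,.1]])[0].astype(int);print(n,u);cv2.imwrite("pics/raw6%s.png"%n,k["pixels"][:,:,::-1]);out.append(cv2.resize(k["pixels"][u[1]-60:u[1]+60,u[0]-65:u[0]+65,::-1],(390,360)))
cv2.imwrite("pics/t6.png",np.hstack(out))
E
```

```text
clock: 10.5
eef_pos: [0.476, 0.2006, 0.1527]
tool_rot: [0.006, 1.0, -0.0, 0.002]
ft_force: [0.2, 1.1, 0.4]
grip_width: 0.0374
grasp_force: 61.2
10.5 [0.476  0.2006 0.1527] F [0.2 1.1 0.4] w 0.0374 g 61.2 q [ 0.4   0.34 -0.14  1.09 -0.    0.41]
t [197 276]
s [383 184]
```

View pics/t6.png

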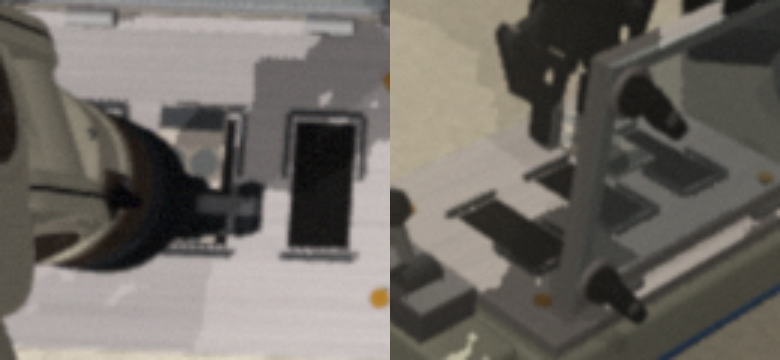

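The tile is held level over place1; its band end edge is at top crop y≈105, corners (162,105) and (228,108). Compute the offset from the place.

```bash
python3 - <<'E'
from h import *
c=bot.camera("top");e=bot.get_obs()["eef_pos"]
q=onplane(c,crop([(162,104),(228,108),(226,182)],3,132,216),e[2]-.0197+.004);print(q.round(4).tolist())
a=RY;ex=np.array([np.cos(a),np.sin(a)]);ey=np.array([-ex[1],ex[0]])
m=q[:2,:2].mean(0)-ROT;print("far end in place frame",m@ex,m@ey,"corner-edge",(q[2,:2]-ROT)@ey)
g=cv2.cvtColor(cv2.imread("pics/raw6t.png"),cv2.COLOR_BGR2GRAY)
print(g[244:262,196]); print(g[262,180:215]);print(g[276,196:215])
st()
E
```

```text
[[0.5423, 0.2181, 0.1361], [0.541, 0.1788, 0.1361], [0.497, 0.1766, 0.1361]]
far end in place frame 0.040174287272951664 -0.004221769641938926 corner-edge -0.02647635213829279
[166 165 165 164 163 142 106  96  73  63  58  44  41  43  53  85 115 118]
[ 17  19  14  18  22  46  90 140 177 185 168 126 117 116 116 119 117 119
 118 117 121 121 119 118 120 119 100  62  27  42 103 131  67  66  93]
[ 18  13  18  21  62 111 148 167 167 128  47  25  30  64  92  92  91  82
  73]
10.65 [0.4751 0.2004 0.1518] F [ 0.1  0.2 -0.7] w 0.0376 g 61.1 q [ 0.4   0.34 -0.14  1.09 -0.    0.41]
```

```bash
python3 -m pendant '[0.002,0.007,0.01,0,0,0,0.3,0.002,0.007,0.03,0,0,0,0.3,0.002,0.007,0.05,0,0,0,0.3,0.002,0.007,0.06,0,0,0,0.3,0.002,0.007,0.066,0,0,0,0.3,0.002,0.007,0.07,0,0,0,0.3,0.002,0.007,0.072,0,0,0,0.3,0.002,0.007,0.074,0,0,0,0.3,0.002,0.007,0.074,0,0,0,0.3,0.002,0.007,0.074,0,0,0,0.3]'
python3 - <<'E'
from h import *
st();c=bot.camera("top");d=bot.camera("scene")
out=[]
for k in(c,d):
    u=px(k,[[.5,.203,.1]])[0].astype(int);out.append(cv2.resize(k["pixels"][u[1]-50:u[1]+50,u[0]-55:u[0]+55,::-1],(396,360),interpolation=cv2.INTER_CUBIC))
cv2.imwrite("pics/t7.png",np.hstack(out))
E
```

```text
clock: 11.48
eef_pos: [0.4741, 0.204, 0.1141]
tool_rot: [0.006, 1.0, -0.001, 0.001]
ft_force: [0.3, 1.2, -0.2]
grip_width: 0.0375
grasp_force: 61.1
11.48 [0.4741 0.204  0.1141] F [ 0.3  1.2 -0.2] w 0.0375 g 61.1 q [ 0.41  0.38 -0.19  1.   -0.    0.42]
```

View pics/t7.png

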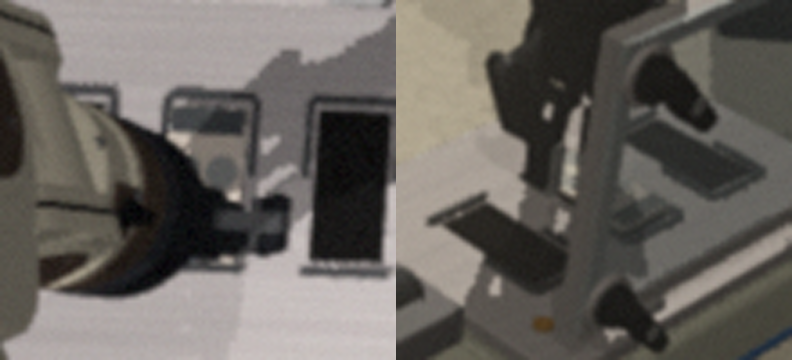

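Tile sits between the rails (crop 170–248) with its band end just inside the rib at y≈97. Lower, release, lift.

```bash
python3 -m pendant '[0,0,0.002,0,0,0,0.3,0,0,0.004,0,0,0,0.3,0,0,0.004,0,0,0,0.45,0,0,0.004,0,0,0,0.6,0,0,0.004,0,0,0,0.65,0,0,0.004,0,0,0,0.65,0,0,-0.02,0,0,0,0.65,0,0,-0.1,0,0,0,0.65,0,0,-0.2,0,0,0,0.65,0,0,-0.3,0,0,0,0.65]'
python3 -m pendant '[0.05,-0.6,0,0,0,-0.035,0.65,0.05,-0.6,0,0,0,-0.035,0.65,0.05,-0.6,0,0,0,-0.035,0.65,0.05,-0.6,0,0,0,-0.035,0.65,0.05,-0.6,0,0,0,-0.035,0.65,0.05,-0.6,0,0,0,-0.035,0.65,0.05,-0.6,0,0,0,-0.035,0.65,0.05,-0.6,0,0,0,-0.035,0.65,0.05,-0.6,0,0,0,-0.035,0.65,0.05,-0.6,0,0,0,-0.035,0.65]'
python3 - <<'E'
from h import *
st();c=bot.camera("top");cv2.imwrite("pics/t8.png",cv2.resize(c["pixels"][215:335,120:470,::-1],(798,274),interpolation=cv2.INTER_CUBIC))
t=np.radians(35);N=ori(TY,t);z=N[:,2]
s=-.028;P=lambda y:w(TRAY,TY,.0427-(.04-s)*np.cos(t),y,.004+(.04-s)*np.sin(t))
g=P(.087)-z*.0205;go((g-z*.06,N),(g,N))
E
```

```text
clock: 12.42
eef_pos: [0.4729, 0.2038, 0.2476]
tool_rot: [0.005, 1.0, -0.001, -0.001]
ft_force: [-0.0, 0.1, -0.0]
grip_width: 0.0557
grasp_force: 0.0
clock: 13.25
eef_pos: [0.4452, -0.0957, 0.2474]
tool_rot: [-0.049, 0.999, -0.0, 0.0]
ft_force: [0.1, -0.0, 0.1]
grip_width: 0.0556
grasp_force: 0.0
13.25 [ 0.4452 -0.0957  0.2474] F [ 0.1 -0.   0.1] w 0.0556 g 0.0 q [-0.21  0.16 -0.12  1.29 -0.   -0.31]
rows [-0.2174, -0.0549, 0.277, -0.0219, 0.1937, 0.0684] n>= 5.2
rows [-0.0, 0.0, 0.12, 0.0, 0.0, 0.0] n>= 1.4
```

View pics/t8.png

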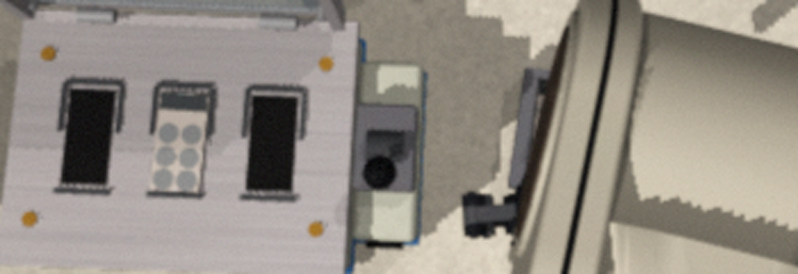

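Tile B lies in place1 (crop 180,135), between rails and ribs. Now tile A.

```bash
python3 -m pendant '[-0.217,-0.055,0.15,-0.022,0.194,0.068,0.65,-0.217,-0.055,0.2,-0.022,0.194,0.068,0.65,-0.217,-0.055,0.22,-0.022,0.194,0.068,0.65,-0.217,-0.055,0.25,-0.022,0.194,0.068,0.65,-0.217,-0.055,0.277,-0.022,0.194,0.068,0.65,-0.217,-0.055,0.277,-0.022,0.194,0.068,0.65,-0.217,-0.055,0.277,-0.022,0.194,0.068,0.65,-0.217,-0.055,0.277,-0.022,0.194,0.068,0.65,-0.217,-0.055,0.277,-0.022,0.194,0.068,0.65,-0.217,-0.055,0.277,-0.022,0.194,0.068,0.65]'
python3 - <<'E'
from h import *
st();c=bot.camera("top");d=bot.camera("scene");out=[]
for k in(c,d):
    u=px(k,[[.523,-.1075,.04]])[0].astype(int);out.append(cv2.resize(k["pixels"][u[1]-50:u[1]+50,u[0]-55:u[0]+55,::-1],(396,360),interpolation=cv2.INTER_CUBIC))
cv2.imwrite("pics/t9.png",np.hstack(out))
t=np.radians(35);N=ori(TY,t);z=N[:,2]
s=-.028;P=lambda y:w(TRAY,TY,.0427-(.04-s)*np.cos(t),y,.004+(.04-s)*np.sin(t))
g=P(.087)-z*.0205;go((g,N))
E
```

```text
clock: 14.13
eef_pos: [0.5575, -0.1119, 0.1144]
tool_rot: [0.058, 0.953, 0.018, -0.296]
ft_force: [0.1, -0.2, 0.9]
grip_width: 0.0554
grasp_force: 0.0
14.13 [ 0.5575 -0.1119  0.1144] F [ 0.1 -0.2  0.9] w 0.0554 g 0.0 q [-0.18  0.96  0.69  1.9  -0.03 -0.05]
rows [-0.0035, 0.0014, 0.1302, -0.0005, 0.0028, 0.0002] n>= 1.6
```

View pics/t9.png

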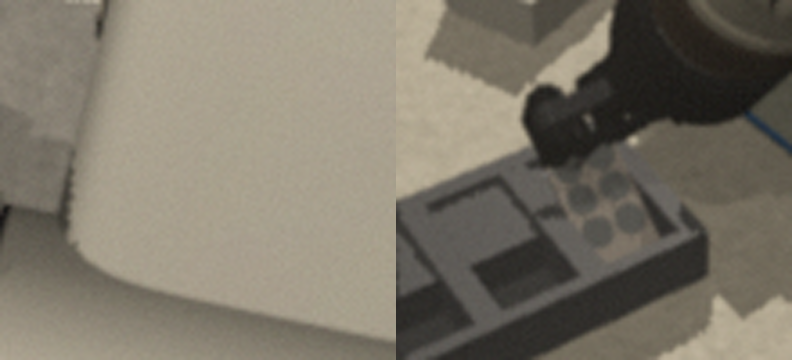

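Tile A still leans in its pocket (scene crop 600,200), fingers above it. Descend, grip, lift, untilt.

```bash
python3 -m pendant '[-0.002,0.001,0.06,0,0.002,0,0.65,-0.003,0.001,0.1,0,0.002,0,0.65,-0.003,0.001,0.12,0,0.002,0,0.65,-0.003,0.001,0.13,0,0.002,0,0.65,-0.003,0.001,0.13,0,0.002,0,0.65,-0.003,0.001,0.13,0,0.002,0,0.3,-0.003,0.001,0.13,0,0.002,0,0.3,-0.003,0.001,0.13,0,0.002,0,0.3,-0.003,0.001,0.13,0,0.002,0,0.3,-0.003,0.001,0.13,0,0.002,0,0.3]'
python3 - <<'E'
from h import *
st()
E
python3 -m pendant '[0.025,0,-0.03,0,0,0,0.3,0.06,0,-0.08,0,0,0,0.3,0.1,0,-0.13,0,0,0,0.3,0.13,0,-0.18,0,0,0,0.3,0.16,0,-0.22,0,0,0,0.3,0.19,0,-0.26,0,0,0,0.3,0.19,0,-0.26,0,0,0,0.3,0.19,0,-0.26,0,0,0,0.3,0.19,0,-0.26,0,0,0,0.3,0.19,0,-0.26,0,0,0,0.3]'
python3 - <<'E'
from h import *
st();e=bot.get_obs()["eef_pos"];N=ori(RY);go((np.r_[e[:2],.27],N),(w(ROT,RY,-.026,-.075,.27),N))
E
```

```text
clock: 15.07
eef_pos: [0.5216, -0.1079, 0.0577]
tool_rot: [0.058, 0.951, 0.018, -0.302]
ft_force: [-0.2, -0.1, 7.7]
grip_width: 0.0377
grasp_force: 61.5
15.07 [ 0.5216 -0.1079  0.0577] F [-0.2 -0.1  7.7] w 0.0377 g 61.5 q [-0.18  0.93  0.48  1.73 -0.04 -0.05]
clock: 15.9
eef_pos: [0.518, -0.1073, 0.2151]
tool_rot: [0.058, 0.951, 0.019, -0.304]
ft_force: [0.5, 0.5, -0.4]
grip_width: 0.0377
grasp_force: 60.1
15.9 [ 0.518  -0.1073  0.2151] F [ 0.5  0.5 -0.4] w 0.0377 g 60.1 q [-0.18  0.82  0.67  2.03 -0.04 -0.05]
rows [0.0637, -0.0, -0.0894, 0.0111, -0.1969, -0.0349] n>= 5.0
rows [0.0906, 0.4702, 0.0, 0.0, 0.0, 0.0] n>= 5.7
```

```bash
python3 -m pendant '[0.064,0,-0.09,0.011,-0.197,-0.035,0.3,0.064,0,-0.09,0.011,-0.197,-0.035,0.3,0.064,0,-0.09,0.011,-0.197,-0.035,0.3,0.064,0,-0.09,0.011,-0.197,-0.035,0.3,0.064,0,-0.09,0.011,-0.197,-0.035,0.3,0.064,0,-0.09,0.011,-0.197,-0.035,0.3,0.064,0,-0.09,0.011,-0.197,-0.035,0.3,0.064,0,-0.09,0.011,-0.197,-0.035,0.3,0.064,0,-0.09,0.011,-0.197,-0.035,0.3,0.064,0,-0.09,0.011,-0.197,-0.035,0.3]'
python3 -m pendant '[0.091,0.47,0,0,0,0,0.3,0.091,0.47,0,0,0,0,0.3,0.091,0.47,0,0,0,0,0.3,0.091,0.47,0,0,0,0,0.3,0.091,0.47,0,0,0,0,0.3,0.091,0.47,0,0,0,0,0.3,0.091,0.47,0,0,0,0,0.3,0.091,0.47,0,0,0,0,0.3,0.091,0.47,0,0,0,0,0.3,0.091,0.47,0,0,0,0,0.3]'
python3 - <<'E'
from h import *
st();N=ori(RY);go((w(ROT,RY,-.0285,-.074,.13),N))
E
```

```text
clock: 16.73
eef_pos: [0.5201, -0.1076, 0.271]
tool_rot: [0.004, 1.0, 0.0, 0.0]
ft_force: [0.9, 1.6, 0.6]
grip_width: 0.0373
grasp_force: 60.1
clock: 17.57
eef_pos: [0.4755, 0.1273, 0.271]
tool_rot: [0.005, 1.0, -0.0, 0.001]
ft_force: [-0.6, -0.2, -0.8]
grip_width: 0.0378
grasp_force: 60.2
17.57 [0.4755 0.1273 0.271 ] F [-0.6 -0.2 -0.8] w 0.0378 g 60.2 q [ 0.26  0.22  0.01  1.37 -0.    0.27]
rows [0.0068, 0.004, 0.282, -0.0002, 0.0004, -0.0004] n>= 3.4
```

```bash
python3 -m pendant '[0.007,0.004,0.06,0,0,0,0.3,0.007,0.004,0.12,0,0,0,0.3,0.007,0.004,0.18,0,0,0,0.3,0.007,0.004,0.23,0,0,0,0.3,0.007,0.004,0.26,0,0,0,0.3,0.007,0.004,0.282,0,0,0,0.3,0.007,0.004,0.282,0,0,0,0.3,0.007,0.004,0.282,0,0,0,0.3,0.007,0.004,0.282,0,0,0,0.3,0.007,0.004,0.282,0,0,0,0.3]'
python3 - <<'E'
from h import *
st();c=bot.camera("top");e=bot.get_obs()["eef_pos"]
cv2.imwrite("pics/raw10.png",c["pixels"][:,:,::-1])
zt=e[2]-.0197+.004
ctr=w(ROT,RY,.04,-.075,zt);u=px(c,[ctr])[0];print("expected far-end px",u,"corners",px(c,[w(ROT,RY,.04,-.075+d,zt) for d in(.02,-.02)]).round(1).tolist())
g=cv2.cvtColor(c["pixels"],cv2.COLOR_RGB2GRAY);i=u.astype(int)
for k in(-4,0,4):print(i[0]+k,i[1]-10,g[i[1]-10:i[1]+12,i[0]+k].tolist())
for k in(4,8,12,18):print("row",i[1]+k,i[0]-16,g[i[1]+k,i[0]-16:i[0]+20].tolist())
E
```

```text
clock: 18.4
eef_pos: [0.4726, 0.1299, 0.1315]
tool_rot: [0.005, 1.0, 0.0, 0.002]
ft_force: [-0.1, -1.1, -0.2]
grip_width: 0.0378
grasp_force: 60.2
18.4 [0.4726 0.1299 0.1315] F [-0.1 -1.1 -0.2] w 0.0378 g 60.2 q [ 0.27  0.31 -0.24  1.01 -0.    0.28]
expected far-end px [238.35264122 254.30189636] corners [[227.4, 253.9], [249.3, 254.7]]
234 244 [164, 166, 169, 163, 164, 165, 164, 143, 93, 67, 87, 103, 74, 68, 66, 70, 71, 75, 94, 136, 137, 113]
238 244 [167, 165, 167, 164, 166, 162, 167, 143, 92, 68, 94, 114, 75, 69, 53, 50, 49, 51, 78, 122, 138, 137]
242 244 [166, 164, 158, 143, 142, 144, 145, 129, 89, 54, 60, 73, 57, 51, 50, 48, 54, 54, 72, 112, 135, 137]
row 258 222 [135, 152, 165, 165, 152, 108, 75, 68, 67, 68, 67, 72, 66, 68, 72, 66, 53, 50, 46, 48, 50, 46, 50, 47, 51, 56, 63, 51, 59, 85, 72, 63, 92, 116, 120, 121]
row 262 222 [121, 112, 105, 99, 72, 43, 43, 70, 109, 131, 137, 130, 94, 82, 85, 82, 78, 81, 79, 73, 72, 73, 68, 62, 69, 86, 91, 42, 68, 95, 66, 70, 104, 122, 124, 125]
row 266 222 [127, 130, 127, 111, 100, 109, 104, 69, 39, 22, 22, 38, 65, 94, 121, 136, 138, 140, 137, 139, 139, 138, 137, 141, 135, 125, 84, 39, 80, 100, 59, 86, 120, 122, 127, 121]
row 272 222 [99, 116, 120, 104, 90, 84, 87, 102, 119, 100, 58, 33, 22, 21, 17, 18, 20, 21, 56, 89, 99, 102, 99, 108, 150, 149, 54, 47, 72, 71, 60, 90, 119, 122, 122, 121]
```

```bash
python3 - <<'E'
from h import *
c=bot.camera("top");g=cv2.cvtColor(cv2.imread("pics/raw10.png"),cv2.COLOR_BGR2GRAY)
g0=cv2.cvtColor(cv2.imread("pics/top0.png"),cv2.COLOR_BGR2GRAY)
t8=cv2.cvtColor(cv2.imread("pics/t8.png"),cv2.COLOR_BGR2GRAY);g8=cv2.resize(t8,(350,120),interpolation=cv2.INTER_AREA)
print("ribs predicted rows place1",px(c,[w(ROT,RY,x,0,z) for x in(.0455,.0425,.040,-.040,-.0425,-.0455) for z in(.093,)]).round(1).tolist())
for x in(192,197,201):
    print(x,"empty top",g0[246:262,x].tolist(),"now",g8[31:47,x-120].tolist())
for x in(186,191,196):
    print(x,"empty bot",g0[290:306,x].tolist(),"now",g8[75:91,x-120].tolist())
E
```

```text
ribs predicted rows place1 [[200.8, 251.7], [200.7, 253.3], [200.6, 254.6], [196.7, 297.6], [196.6, 298.9], [196.4, 300.6]]
192 empty top [152, 151, 151, 134, 87, 69, 73, 109, 127, 72, 25, 18, 18, 22, 18, 22] now [150, 151, 147, 129, 88, 65, 70, 101, 117, 90, 65, 64, 63, 63, 61, 68]
197 empty top [154, 153, 153, 134, 94, 73, 69, 107, 135, 97, 35, 22, 20, 21, 19, 21] now [150, 150, 148, 132, 93, 72, 67, 90, 104, 84, 71, 62, 63, 62, 63, 63]
201 empty top [153, 152, 155, 156, 132, 81, 62, 104, 139, 97, 34, 21, 16, 18, 17, 20] now [151, 149, 153, 150, 126, 85, 62, 76, 93, 93, 91, 65, 60, 62, 61, 64]
186 empty bot [169, 163, 162, 160, 149, 148, 148, 163, 142, 81, 90, 139, 171, 180, 180, 176] now [174, 172, 170, 172, 175, 183, 190, 179, 138, 83, 92, 133, 164, 176, 176, 177]
191 empty bot [25, 22, 21, 23, 20, 27, 56, 98, 102, 79, 87, 131, 163, 180, 179, 177] now [141, 141, 142, 144, 141, 142, 144, 144, 128, 82, 86, 127, 163, 176, 177, 174]
196 empty bot [21, 17, 20, 18, 24, 26, 46, 97, 122, 86, 79, 119, 166, 181, 179, 178] now [191, 183, 172, 170, 174, 181, 191, 194, 166, 93, 79, 118, 158, 175, 175, 175]
```

```bash
python3 -m pendant '[-0.005,0,0.005,0,0,0,0.3,-0.005,0,0.015,0,0,0,0.3,-0.005,0,0.025,0,0,0,0.3,-0.005,0,0.032,0,0,0,0.3,-0.005,0,0.036,0,0,0,0.3,-0.005,0,0.036,0,0,0,0.3,-0.005,0,0.038,0,0,0,0.3,-0.005,0,0.038,0,0,0,0.3,-0.005,0,0.038,0,0,0,0.3,-0.005,0,0.038,0,0,0,0.3]'
python3 - <<'E'
from h import *
st()
E
```

```text
clock: 19.33
eef_pos: [0.4737, 0.1301, 0.1139]
tool_rot: [0.004, 1.0, 0.0, 0.001]
ft_force: [-8.4, -1.7, 21.1]
grip_width: 0.038
grasp_force: 71.7
19.33 [0.4737 0.1301 0.1139] F [-8.4 -1.7 21.1] w 0.038 g 71.7 q [ 0.27  0.33 -0.26  0.97 -0.    0.28]
```

```bash
python3 -m pendant '[0,0,-0.01,0,0,0,0.3,0,0,-0.02,0,0,0,0.3,0.004,0,-0.02,0,0,0,0.3,0.004,0,-0.02,0,0,0,0.3,0.004,0,-0.01,0,0,0,0.3,0.004,0,-0.005,0,0,0,0.3,0.004,0,-0.003,0,0,0,0.3,0.004,0,-0.001,0,0,0,0.3,0.004,0,-0.001,0,0,0,0.3,0.004,0,-0.001,0,0,0,0.3]'
python3 - <<'E'
from h import *
st();c=bot.camera("top");cv2.imwrite("pics/raw11.png",c["pixels"][:,:,::-1])
g=cv2.cvtColor(c["pixels"],cv2.COLOR_RGB2GRAY)
for x in(234,238,242):print(x,g[246:266,x].tolist())
g=cv2.cvtColor(cv2.imread("pics/top0.png"),cv2.COLOR_BGR2GRAY)
for x in(234,238,242):print("empty",x,g[246:266,x].tolist())
E
```

```text
clock: 20.17
eef_pos: [0.4719, 0.1301, 0.1139]
tool_rot: [0.004, 1.0, 0.0, 0.001]
ft_force: [-6.4, -2.2, 20.5]
grip_width: 0.0377
grasp_force: 71.4
20.17 [0.4719 0.1301 0.1139] F [-6.4 -2.2 20.5] w 0.0377 g 71.4 q [ 0.27  0.33 -0.27  0.97 -0.    0.28]
234 [167, 166, 164, 165, 164, 144, 93, 61, 67, 91, 97, 86, 74, 70, 68, 71, 75, 92, 150, 177]
238 [167, 167, 164, 163, 167, 144, 96, 66, 70, 85, 108, 109, 73, 74, 69, 58, 50, 58, 90, 130]
242 [166, 165, 164, 165, 167, 150, 113, 68, 68, 84, 103, 95, 58, 49, 52, 51, 48, 57, 88, 129]
empty 234 [157, 157, 157, 159, 157, 135, 87, 61, 90, 132, 123, 41, 20, 18, 21, 23, 16, 23, 23, 23]
empty 238 [158, 158, 155, 158, 156, 136, 87, 65, 88, 130, 122, 56, 22, 21, 22, 18, 19, 21, 23, 23]
empty 242 [156, 155, 156, 157, 158, 143, 105, 72, 81, 121, 123, 59, 23, 20, 19, 23, 25, 25, 22, 23]
```

```bash
python3 -m pendant '[0,0,-0.01,0,0,0,0.3,0,0,-0.02,0,0,0,0.3,-0.004,0,-0.02,0,0,0,0.3,-0.004,0,-0.02,0,0,0,0.3,-0.004,0,-0.015,0,0,0,0.3,-0.004,0,-0.012,0,0,0,0.3,-0.004,0,-0.008,0,0,0,0.3,-0.004,0,-0.006,0,0,0,0.3,-0.004,0,-0.006,0,0,0,0.3,-0.004,0,-0.006,0,0,0,0.3]'
python3 - <<'E'
from h import *
st();c=bot.camera("top");d=bot.camera("scene");out=[]
for k in(c,d):
    u=px(k,[[.5,.128,.1]])[0].astype(int);print(u);out.append(cv2.resize(k["pixels"][u[1]-36:u[1]+36,u[0]-40:u[0]+40,::-1],(400,360),interpolation=cv2.INTER_CUBIC))
cv2.imwrite("pics/t12.png",np.hstack(out))
g=cv2.cvtColor(c["pixels"],cv2.COLOR_RGB2GRAY)
for x in(234,238,242):print(x,g[246:266,x].tolist())
E
```

```text
clock: 21.05
eef_pos: [0.4739, 0.1301, 0.1146]
tool_rot: [0.004, 1.0, 0.0, 0.001]
ft_force: [-0.0, -0.1, -0.5]
grip_width: 0.0379
grasp_force: 60.3
21.05 [0.4739 0.1301 0.1146] F [-0.  -0.1 -0.5] w 0.0379 g 60.3 q [ 0.27  0.33 -0.26  0.98 -0.    0.28]
[238 277]
[358 196]
234 [166, 163, 166, 163, 165, 141, 90, 45, 56, 69, 71, 70, 65, 69, 72, 69, 97, 149, 157, 76]
238 [167, 165, 168, 162, 167, 144, 90, 49, 51, 80, 94, 70, 65, 63, 59, 54, 63, 101, 137, 138]
242 [168, 165, 163, 165, 166, 150, 113, 62, 52, 74, 75, 52, 51, 48, 50, 48, 58, 92, 135, 139]
```

View pics/t12.png

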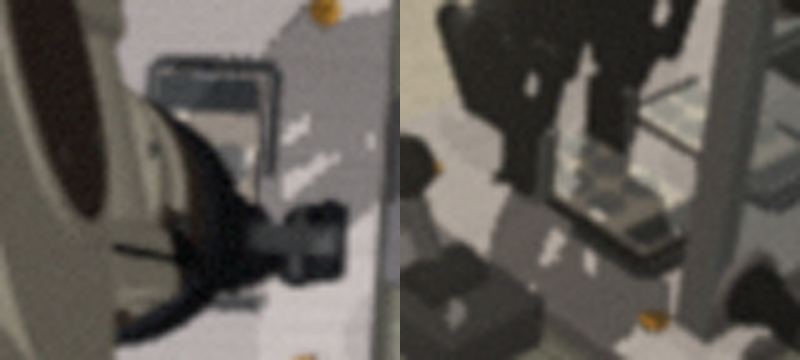

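The tile is between its side rails and clear of the far rib (crop y 70 vs band at 78). Release and lift, then check numerically.

```bash
python3 -m pendant '[0,0,0.001,0,0,0,0.3,0,0,0.001,0,0,0,0.45,0,0,0.001,0,0,0,0.55,0,0,0.001,0,0,0,0.6,0,0,0.001,0,0,0,0.6,0,0,0.001,0,0,0,0.6,0,0,-0.02,0,0,0,0.6,0,0,-0.1,0,0,0,0.6,0,0,-0.2,0,0,0,0.6,0,0,-0.3,0,0,0,0.6]'
python3 -m pendant '[0.2,-0.2,-0.05,0,0,0,0,0.4,-0.3,-0.1,0,0,0,0,0.4,-0.5,-0.1,0,0,0,0,0.4,-0.5,-0.1,0,0,0,0,0.4,-0.5,-0.1,0,0,0,0,0.4,-0.5,-0.1,0,0,0,0,0.4,-0.5,-0.1,0,0,0,0,0.4,-0.5,-0.1,0,0,0,0,0.4,-0.5,-0.1,0,0,0,0,0.4,-0.5,-0.1,0,0,0,0]'
python3 - <<'E'
from h import *
st();c=bot.camera("top");d=bot.camera("scene");g=cv2.cvtColor(c["pixels"],cv2.COLOR_RGB2GRAY)
cv2.imwrite("pics/raw13.png",c["pixels"][:,:,::-1]);cv2.imwrite("pics/raw13s.png",d["pixels"][:,:,::-1])
g0=cv2.cvtColor(cv2.imread("pics/top0.png"),cv2.COLOR_BGR2GRAY)
for x in(234,238,242):print(x,g[250:264,x].tolist())
for x in(230,235,240):print("bot",x,g[292:308,x].tolist(),"empty",g0[292:308,x].tolist())
for r in(265,285):print("row",r,g[r,222:254].tolist())
for x in(192,197):print("p1 top",g[246:262,x].tolist())
for x in(186,191,196):print("p1 bot",g[290:306,x].tolist())
E
```

```text
clock: 21.98
eef_pos: [0.473, 0.1299, 0.2492]
tool_rot: [0.004, 1.0, -0.0, -0.0]
ft_force: [1.4, 0.1, -0.4]
grip_width: 0.0511
grasp_force: 0.0
clock: 22.82
eef_pos: [0.2708, -0.1196, 0.2983]
tool_rot: [0.008, 1.0, -0.0, 0.002]
ft_force: [-0.5, -0.5, 0.8]
grip_width: 0.0001
grasp_force: 0.0
22.82 [ 0.2708 -0.1196  0.2983] F [-0.5 -0.5  0.8] w 0.0001 g 0.0 q [-0.42 -0.19 -0.33  1.43  0.   -0.4 ]
234 [149, 128, 84, 59, 70, 97, 96, 68, 59, 61, 61, 63, 73, 124]
238 [146, 129, 81, 58, 76, 102, 92, 65, 60, 59, 61, 60, 76, 120]
242 [151, 132, 101, 65, 62, 75, 78, 64, 64, 65, 68, 67, 73, 112]
bot 230 [139, 137, 140, 139, 143, 153, 154, 113, 88, 67, 115, 163, 173, 171, 171, 173] empty [23, 18, 20, 21, 20, 38, 91, 119, 98, 73, 106, 138, 122, 120, 116, 119]
bot 235 [150, 148, 151, 161, 171, 182, 161, 124, 115, 73, 91, 138, 167, 174, 172, 174] empty [20, 20, 24, 21, 21, 28, 69, 109, 94, 53, 64, 93, 117, 118, 115, 117]
bot 240 [139, 140, 139, 138, 137, 143, 147, 133, 93, 70, 94, 145, 167, 176, 173, 173] empty [22, 23, 17, 16, 12, 21, 57, 94, 89, 52, 61, 94, 115, 120, 119, 119]
row 265 [151, 153, 153, 151, 123, 70, 103, 158, 170, 173, 177, 184, 186, 189, 191, 190, 190, 185, 188, 188, 186, 185, 187, 185, 185, 186, 184, 169, 135, 98, 69, 80]
row 285 [169, 166, 167, 169, 170, 174, 159, 145, 139, 141, 138, 139, 137, 144, 158, 179, 168, 141, 139, 139, 141, 136, 139, 140, 145, 162, 156, 100, 124, 150, 167, 170]
p1 top [146, 145, 142, 123, 82, 63, 66, 96, 115, 86, 67, 56, 64, 58, 61, 63]
p1 top [148, 141, 143, 127, 87, 68, 65, 88, 106, 82, 68, 61, 59, 56, 58, 62]
p1 bot [167, 166, 165, 165, 169, 180, 184, 176, 132, 74, 84, 133, 162, 172, 173, 170]
p1 bot [137, 137, 135, 136, 137, 138, 136, 141, 126, 72, 84, 122, 158, 169, 170, 170]
p1 bot [187, 180, 168, 166, 169, 179, 185, 187, 165, 85, 72, 114, 155, 168, 171, 171]
```

```bash
cat >> h.py <<'E'
def tri(pairs):  # [(cam,uv)...] nearest point to the rays
    A=np.zeros((3,3));b=np.zeros(3)
    for c,uv in pairs:
        o=c["cam_to_world"][:3,3];d=onplane(c,uv,0)[0]-o;d/=np.linalg.norm(d);M=np.eye(3)-np.outer(d,d);A+=M;b+=M@o
    return np.linalg.solve(A,b)
E
python3 - <<'E'
from h import *
c=bot.camera("top");d=bot.camera("scene")
print("corner -y",tri([(c,crop([(592,92)],3.2,75,160)[0]),(d,(388,150))]))
print("corner +y",tri([(c,crop([(28,80)],3.2,75,160)[0]),(d,(485,105))]))
# scene bottom of the -y post, top: hinge end
print("ball",tri([(c,crop([(677,417)],3.2,75,160)[0]),(d,(319,192))]))
print("jar lid",onplane(c,(279,180),.085))
t=cv2.imread("pics/raw13s.png");cv2.imwrite("pics/t14.png",cv2.resize(t[85:265,280:500],(770,630))[:598])
E
```

```text
corner -y [0.61507983 0.06849718 0.2815041 ]
corner +y [0.61489825 0.33486707 0.28208865]
ball [0.47741586 0.03640996 0.13981546]
jar lid [[0.69443067 0.06340089 0.085     ]]
```

View pics/t14.png

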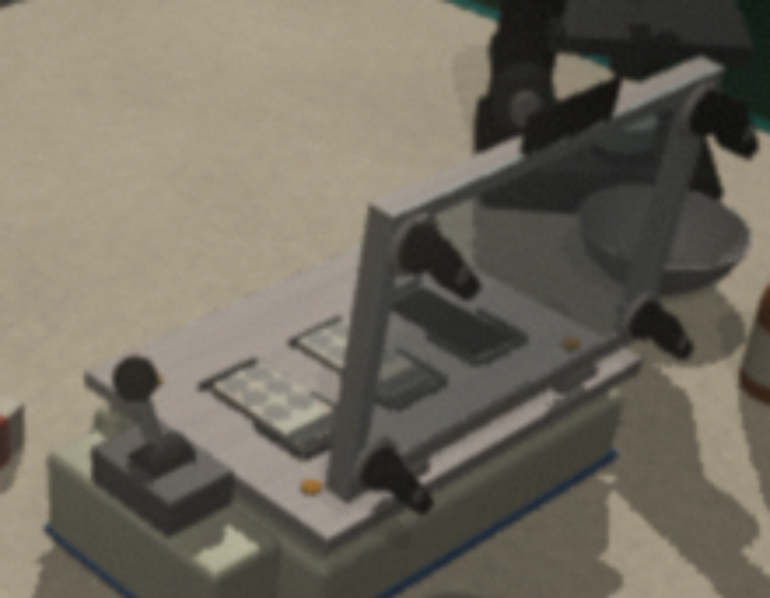

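The picture shows both tiles within their ribs on place0 and place1, the cover upright with four knobs pointing backward, and the lever forward. The middle of the cover's top edge, (x 0.615, z 0.282), is free to push from behind.

```bash
python3 -m pendant '[-0.4,0.15,-0.15,0,0,0,0,-0.4,0.15,-0.15,0,0,0,0,-0.4,0.15,-0.15,0,0,0,0,-0.6,0.25,-0.15,0,0,0,0,-0.6,0.25,-0.15,0,0,0,0,-0.6,0.25,-0.15,0,0,0,0,-0.6,0.25,-0.15,0,0,0,0,-0.6,0.25,-0.15,0,0,0,0,-0.6,0.25,-0.15,0,0,0,0,-0.6,0.25,-0.15,0,0,0,0]'
python3 - <<'E'
from h import *
st();N=ori(RY);go((np.array([.665,0,.345]),N),(np.array([.665,.2,.345]),N),(np.array([.665,.2,.275]),N))
E
```

```text
clock: 23.85
eef_pos: [0.5747, 0.0079, 0.3696]
tool_rot: [0.001, 1.0, 0.0, -0.002]
ft_force: [0.6, 0.2, 0.2]
grip_width: -0.0001
grasp_force: 0.0
23.85 [0.5747 0.0079 0.3696] F [0.6 0.2 0.2] w -0.0001 g 0.0 q [0.01 0.39 0.51 1.69 0.   0.02]
rows [-0.1807, -0.0155, 0.0485, 0.0, -0.0011, 0.0021] n>= 2.3
rows [0.0036, 0.4, 0.0, 0.0, 0.0, 0.0] n>= 4.8
rows [0.0, 0.0, 0.14, 0.0, 0.0, 0.0] n>= 1.7
```

```bash
python3 -m pendant '[-0.08,0,0,0,0,0,0,-0.16,0,0.02,0,0,0,0,-0.18,0.06,0.03,0,0,0,0,-0.18,0.14,0.03,0,0,0,0,-0.18,0.22,0.03,0,0,0,0,-0.18,0.3,0.03,0,0,0,0,-0.18,0.38,0.03,0,0,0,0,-0.18,0.385,0.03,0,0,0,0,-0.18,0.385,0.03,0,0,0,0,-0.18,0.385,0.03,0,0,0,0]'
python3 - <<'E'
from h import *
st();N=ori(RY);go((np.array([.665,.2,.275]),N))
E
```

```text
clock: 24.68
eef_pos: [0.6632, 0.1968, 0.3588]
tool_rot: [0.003, 1.0, -0.0, 0.001]
ft_force: [-0.3, 0.0, -0.3]
grip_width: 0.0001
grasp_force: 0.0
24.68 [0.6632 0.1968 0.3588] F [-0.3  0.  -0.3] w 0.0001 g 0.0 q [ 0.29  0.7   1.    1.87 -0.    0.3 ]
rows [-0.0033, 0.0066, 0.1676, -0.0002, 0.0005, 0.0008] n>= 2.0
```

```bash
python3 -m pendant '[-0.003,0.006,0.08,0,0,0,0,-0.003,0.006,0.16,0,0,0,0,-0.003,0.006,0.168,0,0,0,0,-0.003,0.006,0.168,0,0,0,0,0.01,0.006,0.168,0,0,0,0,0.02,0.006,0.168,0,0,0,0,0.03,0.006,0.168,0,0,0,0,0.035,0.006,0.168,0,0,0,0,0.04,0.006,0.168,0,0,0,0,0.04,0.006,0.168,0,0,0,0]'
python3 - <<'E'
from h import *
st();e=bot.get_obs()["eef_pos"]
for th in np.arange(1.5,-.01,-.1):
    C=np.array([.604-.165*np.cos(th)+.008*np.sin(th)+.011,.2,.096+.165*np.sin(th)+.008*np.cos(th)+.025]);d=(C-e)/.5
    print(round(th,2),(-d[0]).round(3),(-d[2]).round(3))
E
```

```text
clock: 25.52
eef_pos: [0.6446, 0.1993, 0.2761]
tool_rot: [0.004, 1.0, 0.0, 0.002]
ft_force: [-0.3, 0.1, -0.3]
grip_width: -0.0003
grasp_force: 0.0
25.52 [0.6446 0.1993 0.2761] F [-0.3  0.1 -0.3] w -0.0003 g 0.0 q [ 0.3   0.61  0.61  1.57 -0.    0.31]
1.5 0.067 -0.02
1.4 0.099 -0.018
1.3 0.132 -0.012
1.2 0.164 -0.003
1.1 0.195 0.009
1.0 0.224 0.024
0.9 0.252 0.042
0.8 0.278 0.062
0.7 0.301 0.085
0.6 0.322 0.111
0.5 0.341 0.138
0.4 0.357 0.167
0.3 0.37 0.197
0.2 0.379 0.229
0.1 0.386 0.261
-0.0 0.389 0.294
```

```bash
python3 -m pendant '[0.035,0,0,0,0,0,0,0.067,0,0,0,0,0,0,0.1,0,0,0,0,0,0,0.132,0,0,0,0,0,0,0.164,0,0,0,0,0,0,0.195,0,0.009,0,0,0,0,0.224,0,0.024,0,0,0,0,0.252,0,0.042,0,0,0,0,0.278,0,0.062,0,0,0,0,0.278,0,0.062,0,0,0,0]'
python3 - <<'E'
from h import *
st();e=bot.get_obs()["eef_pos"]
for th in np.arange(.7,-.01,-.1):
    C=np.array([.604-.165*np.cos(th)+.008*np.sin(th)+.011,.2,.096+.165*np.sin(th)+.008*np.cos(th)+.025]);d=(C-e)/.5
    print(round(th,2),(-d[0]).round(3),(-d[2]).round(3))
c=bot.camera("top");d=bot.camera("scene");cv2.imwrite("pics/raw15.png",c["pixels"][:,:,::-1]);cv2.imwrite("pics/raw15s.png",d["pixels"][:,:,::-1])
a=cv2.imread("pics/raw13s.png").astype(int);f=np.abs(d["pixels"][:,:,::-1].astype(int)-a).sum(2)
r=f[100:160,430:500];print("change where the cover's far top corner was",(r>60).mean())
E
```

```text
clock: 26.35
eef_pos: [0.5028, 0.2001, 0.2421]
tool_rot: [0.004, 1.0, -0.001, -0.001]
ft_force: [-1.8, 0.4, -0.4]
grip_width: 0.0001
grasp_force: 0.0
26.35 [0.5028 0.2001 0.2421] F [-1.8  0.4 -0.4] w 0.0001 g 0.0 q [ 0.38  0.33  0.09  1.33 -0.    0.39]
0.7 0.018 0.017
0.6 0.039 0.043
0.5 0.058 0.07
0.4 0.073 0.099
0.3 0.086 0.129
0.2 0.096 0.161
0.1 0.102 0.193
0.0 0.106 0.226
change where the cover's far top corner was 0.26261904761904764
```

```bash
python3 -m pendant '[0.018,0,0.017,0,0,0,0,0.039,0,0.043,0,0,0,0,0.058,0,0.07,0,0,0,0,0.073,0,0.099,0,0,0,0,0.086,0,0.129,0,0,0,0,0.096,0,0.161,0,0,0,0,0.102,0,0.188,0,0,0,0,0.102,0,0.188,0,0,0,0,0.102,0,0.188,0,0,0,0,0.102,0,0.188,0,0,0,0]'
python3 - <<'E'
from h import *
st();d=bot.camera("scene");a=cv2.imread("pics/raw13s.png").astype(int);f=np.abs(d["pixels"][:,:,::-1].astype(int)-a).sum(2)
for n,(u,v) in dict(farcorner=(485,105),nearcorner=(388,150),post=(385,190),knobfar=(487,120)).items():print(n,(f[v-5:v+6,u-5:u+6]>60).mean())
E
```

```text
clock: 27.28
eef_pos: [0.4562, 0.2012, 0.1502]
tool_rot: [0.004, 1.0, 0.0, 0.002]
ft_force: [0.3, -0.2, 0.4]
grip_width: 0.0001
grasp_force: 0.0
27.28 [0.4562 0.2012 0.1502] F [ 0.3 -0.2  0.4] w 0.0001 g 0.0 q [ 0.42  0.31 -0.19  1.07 -0.    0.42]
farcorner 0.4297520661157025
nearcorner 0.8512396694214877
post 0.9173553719008265
knobfar 0.9421487603305785
```

```bash
python3 -m pendant '[0.004,0,0.01,0,0,0,0,0.004,0,0.02,0,0,0,0,0.004,0,0.026,0,0,0,0,0.004,0,0.03,0,0,0,0,0.004,0,0.034,0,0,0,0,0.004,0,0.038,0,0,0,0,0.004,0,0.042,0,0,0,0,0.004,0,0.044,0,0,0,0,0.004,0,0.044,0,0,0,0,0.004,0,0.044,0,0,0,0]'
```

```text
clock: 28.17
eef_pos: [0.4525, 0.2008, 0.1318]
tool_rot: [0.004, 1.0, 0.001, 0.002]
ft_force: [-10.8, -4.9, 31.3]
grip_width: -0.0004
grasp_force: 15.7
```

Cover is pressed down (31 N at tip height ≈0.107). Lift, retreat, find the knobs by mask.

```bash
python3 -m pendant '[0,0,-0.04,0,0,0,0,0,0,-0.12,0,0,0,0,0,0,-0.2,0,0,0,0,0,0,-0.28,0,0,0,0,0.1,-0.1,-0.33,0,0,0,0.6,0.17,-0.2,-0.33,0,0,0,0.6,0.25,-0.3,-0.33,0,0,0,0.6,0.33,-0.4,-0.33,0,0,0,0.6,0.36,-0.5,-0.33,0,0,0,0.6,0.36,-0.58,-0.33,0,0,0,0.6]'
python3 - <<'E'
from h import *
st();c=bot.camera("top");cv2.imwrite("pics/raw16.png",c["pixels"][:,:,::-1])
d=bot.camera("scene");cv2.imwrite("pics/raw16s.png",d["pixels"][:,:,::-1])
im=c["pixels"].max(2)
for n,(x,y) in dict(k0=(.4353,.32),k1=(.4331,.0891),k2=(.5686,.0883),k3=(.5708,.3187)).items():
    u=px(c,[[x,y,.135]])[0];i=u.round().astype(int);r=24
    g=im[i[1]-r:i[1]+r,i[0]-r:i[0]+r];m=(g<50).astype(np.uint8)
    nn,l,s,ce=cv2.connectedComponentsWithStats(m)
    for k in range(1,nn):
        if s[k,4]>30:
            pts=np.argwhere(l==k)[:,::-1].astype(float);q=onplane(c,pts+i-r,.145)[:,:2]
            (cx,cy),(w_,h_),a=cv2.minAreaRect((q*1000).astype(np.float32));ev,V=np.linalg.eigh(np.cov(q.T))
            print(n,"px",u.round(1),"area",s[k,4],"c",q.mean(0).round(4),"rect",round(cx),round(cy),round(w_),round(h_),"axis deg",np.degrees(np.arctan2(V[1,1],V[0,1])).round(1))
E
```

```text
clock: 29.0
eef_pos: [0.3059, 0.0018, 0.2906]
tool_rot: [0.003, 1.0, 0.0, 0.001]
ft_force: [1.6, -1.7, -0.6]
grip_width: 0.0512
grasp_force: 0.0
29.0 [0.3059 0.0018 0.2906] F [ 1.6 -1.7 -0.6] w 0.0512 g 0.0 q [ 0.01 -0.17 -0.33  1.4   0.    0.01]
k0 px [122.  309.4] area 249 c [0.4352 0.3101] rect 437 310 51 22 axis deg 45.8
k1 px [254.6 314.5] area 186 c [0.4335 0.0855] rect 434 86 48 19 axis deg -137.7
k2 px [259.3 238. ] area 51 c [0.5789 0.0959] rect 579 96 18 9 axis deg -140.7
k2 px [259.3 238. ] area 109 c [0.5579 0.0792] rect 557 78 28 20 axis deg -146.3
k3 px [131.2 233.1] area 212 c [0.5669 0.3089] rect 569 310 53 21 axis deg 46.5
```

Knobs are where the platform threads predict, wings at about 45°. Start with knob0.

```bash
cat >> h.py <<'E'
KN=[w(ROT,RY,-.0677,.1155,0),w(ROT,RY,-.0677,-.1155,0),w(ROT,RY,.0677,-.1155,0),w(ROT,RY,.0677,.1155,0)]
def kg(i,turn,z=.146): st();go((KN[i]+[0,0,z],ori(RY+.8-turn)))
E
python3 - <<'E'
from h import *
print(np.round(KN,4).tolist());kg(0,0,.2)
E
```

```text
[[0.4348, 0.3191, 0.0], [0.4328, 0.0881, 0.0], [0.5682, 0.0869, 0.0], [0.5702, 0.3179, 0.0]]
29.1 [ 0.3054 -0.0018  0.2908] F [-0.5  1.6 -0.1] w 0.0513 g 0.0 q [-0.   -0.17 -0.33  1.4  -0.    0.01]
rows [-0.2463, 0.6468, 0.1812, -0.0008, 0.0005, -0.2578] n>= 8.6
```

```bash
python3 -m pendant '[-0.246,0.647,0.18,0,0,-0.258,0.4,-0.246,0.647,0.18,0,0,-0.258,0.4,-0.246,0.647,0.18,0,0,-0.258,0.4,-0.246,0.647,0.18,0,0,-0.258,0.4,-0.246,0.647,0.18,0,0,-0.258,0.4,-0.246,0.647,0.18,0,0,-0.258,0.4,-0.246,0.647,0.18,0,0,-0.258,0.4,-0.246,0.647,0.18,0,0,-0.258,0.4,-0.246,0.647,0.18,0,0,-0.258,0.4,-0.246,0.647,0.18,0,0,-0.258,0.4]'
python3 - <<'E'
from h import *
kg(0,0)
E
```

```text
clock: 29.93
eef_pos: [0.4343, 0.3298, 0.1979]
tool_rot: [-0.393, 0.92, 0.0, 0.0]
ft_force: [-0.2, 0.2, 0.0]
grip_width: 0.0343
grasp_force: 0.0
29.93 [0.4343 0.3298 0.1979] F [-0.2  0.2  0. ] w 0.0343 g 0.0 q [ 0.65  0.36  0.02  1.23  0.   -0.16]
rows [0.0148, -0.0155, 0.1038, -0.0, 0.0002, 0.005] n>= 1.3
```

```bash
python3 -m pendant '[0,0,0,0,0,0,0.4,0,0,0,0,0,0,0.4,0,0,0,0,0,0,0.4,0,0,0,0,0,0,0.4,0,0,0,0,0,0,0.4,0,0,0,0,0,0,0.4,0,0,0,0,0,0,0.4,0,0,0,0,0,0,0.4,0,0,0,0,0,0,0.4,0,0,0,0,0,0,0.4]'
python3 - <<'E'
from h import *
kg(0,0)
E
```

```text
clock: 30.77
eef_pos: [0.4339, 0.3248, 0.2008]
tool_rot: [-0.39, 0.921, -0.0, 0.001]
ft_force: [0.1, 0.4, -0.2]
grip_width: 0.0343
grasp_force: 0.0
30.77 [0.4339 0.3248 0.2008] F [ 0.1  0.4 -0.2] w 0.0343 g 0.0 q [ 0.64  0.35  0.01  1.23 -0.   -0.16]
rows [0.0072, -0.0091, 0.1096, -0.0004, 0.0005, 0.0034] n>= 1.3
```

```bash
python3 -m pendant '[0.007,-0.009,0.03,0,0,0.003,0.4,0.007,-0.009,0.06,0,0,0.003,0.4,0.007,-0.009,0.09,0,0,0.003,0.4,0.007,-0.009,0.108,0,0,0.003,0.4,0.007,-0.009,0.108,0,0,0.003,0.4,0.007,-0.009,0.108,0,0,0.003,0,0.007,-0.009,0.108,0,0,0.003,0,0.007,-0.009,0.108,0,0,0.003,0,0.007,-0.009,0.108,0,0,0.003,0,0.007,-0.009,0.108,0,0,0.003,0]'
python3 - <<'E'
from h import *
kg(0,0);kg(0,.8)
E
```

```text
clock: 31.6
eef_pos: [0.4351, 0.3197, 0.1476]
tool_rot: [-0.386, 0.923, 0.0, 0.002]
ft_force: [-0.5, 0.1, 2.1]
grip_width: 0.0105
grasp_force: 59.2
31.6 [0.4351 0.3197 0.1476] F [-0.5  0.1  2.1] w 0.0105 g 59.2 q [ 0.63  0.39 -0.08  1.1  -0.   -0.16]
rows [0.0012, -0.0005, 0.0031, -0.0003, 0.0009, 0.0003] n>= 0.0
31.6 [0.4351 0.3197 0.1476] F [-0.5  0.1  2.1] w 0.0105 g 59.2 q [ 0.63  0.39 -0.08  1.1  -0.   -0.16]
rows [0.0012, -0.0005, 0.0031, 0.0001, 0.001, 0.2549] n>= 6.4
```

```bash
python3 -m pendant '[0,0,0,0,0,0.04,0,0,0,0,0,0,0.08,0,0,0,0,0,0,0.12,0,0,0,0,0,0,0.16,0,0,0,0,0,0,0.2,0,0,0,0,0,0,0.23,0,0,0,0,0,0,0.255,0,0,0,0,0,0,0.255,0,0,0,0,0,0,0.255,0,0,0,0,0,0,0.255,0]'
python3 -m pendant '[0,0,0,0,0,0,0.4,0,0,0,0,0,0,0.4,0,0,0,0,0,0,0.4,0,0,-0.03,0,0,0,0.4,0,0,-0.08,0,0,0,0.4,0,0,-0.12,0,0,0,0.4,0,0,-0.12,0,0,0,0.4,0,0,-0.12,0,0,0,0.4,0,0,-0.12,0,0,0,0.4,0,0,-0.12,0,0,0,0.4]'
python3 - <<'E'
from h import *
kg(2,0,.2)
E
```

```text
clock: 32.43
eef_pos: [0.4356, 0.3189, 0.1475]
tool_rot: [0.004, 1.0, -0.0, 0.002]
ft_force: [1.2, -4.3, 4.9]
grip_width: 0.0104
grasp_force: 60.2
clock: 33.27
eef_pos: [0.4339, 0.3189, 0.2053]
tool_rot: [0.004, 1.0, -0.001, -0.0]
ft_force: [0.3, 0.4, -0.7]
grip_width: 0.0342
grasp_force: 0.0
33.27 [0.4339 0.3189 0.2053] F [ 0.3  0.4 -0.7] w 0.0342 g 0.0 q [ 0.63  0.34  0.01  1.24 -0.    0.64]
rows [-0.2723, -0.4618, 0.0112, -0.0003, -0.0003, -0.2544] n>= 6.4
```

```bash
python3 -m pendant '[-0.272,-0.462,0.01,0,0,-0.255,0.4,-0.272,-0.462,0.01,0,0,-0.255,0.4,-0.272,-0.462,0.01,0,0,-0.255,0.4,-0.272,-0.462,0.01,0,0,-0.255,0.4,-0.272,-0.462,0.01,0,0,-0.255,0.4,-0.272,-0.462,0.01,0,0,-0.255,0.4,-0.272,-0.462,0.01,0,0,-0.255,0.4,-0.272,-0.462,0.01,0,0,-0.255,0.4,-0.272,-0.462,0.01,0,0,-0.255,0.4,-0.272,-0.462,0.01,0,0,-0.255,0.4]'
python3 - <<'E'
from h import *
kg(2,0)
E
```

```text
clock: 34.1
eef_pos: [0.5679, 0.0869, 0.2007]
tool_rot: [-0.385, 0.923, 0.0, -0.0]
ft_force: [-1.1, 0.0, 0.4]
grip_width: 0.0346
grasp_force: 0.0
34.1 [0.5679 0.0869 0.2007] F [-1.1  0.   0.4] w 0.0346 g 0.0 q [ 0.15  0.42  0.11  1.26  0.   -0.64]
rows [-0.0003, -0.0004, 0.1093, 0.0003, -0.0001, -0.0001] n>= 1.3
```

Accurate. Descend, grip, turn, release, rise in one go.

```bash
python3 -m pendant '[0,0,0.03,0,0,0,0.4,0,0,0.06,0,0,0,0.4,0,0,0.09,0,0,0,0.4,0,0,0.107,0,0,0,0.4,0,0,0.107,0,0,0,0.4,0,0,0.107,0,0,0,0,0,0,0.107,0,0,0,0,0,0,0.107,0,0,0,0,0,0,0.107,0,0,0,0,0,0,0.107,0,0,0,0]'
python3 -m pendant '[0,0,0,0,0,0.04,0,0,0,0,0,0,0.08,0,0,0,0,0,0,0.12,0,0,0,0,0,0,0.16,0,0,0,0,0,0,0.2,0,0,0,0,0,0,0.23,0,0,0,0,0,0,0.255,0,0,0,0,0,0,0.255,0,0,0,0,0,0,0.255,0,0,0,0,0,0,0.255,0]'
python3 -m pendant '[0,0,0,0,0,0,0.4,0,0,0,0,0,0,0.4,0,0,0,0,0,0,0.4,0,0,-0.03,0,0,0,0.4,0,0,-0.08,0,0,0,0.4,0,0,-0.12,0,0,0,0.4,0,0,-0.12,0,0,0,0.4,0,0,-0.12,0,0,0,0.4,0,0,-0.12,0,0,0,0.4,0,0,-0.12,0,0,0,0.4]'
python3 - <<'E'
from h import *
kg(1,0,.2)
E
```

```text
clock: 34.93
eef_pos: [0.5682, 0.0884, 0.1492]
tool_rot: [-0.386, 0.923, 0.001, 0.001]
ft_force: [-3.4, 4.8, 1.2]
grip_width: 0.0107
grasp_force: 58.9
clock: 35.77
eef_pos: [0.5685, 0.0874, 0.1492]
tool_rot: [0.003, 1.0, 0.0, 0.001]
ft_force: [-5.2, 3.1, 4.4]
grip_width: 0.0106
grasp_force: 59.0
clock: 36.6
eef_pos: [0.5681, 0.0868, 0.2072]
tool_rot: [0.004, 1.0, -0.0, -0.0]
ft_force: [-0.1, 0.2, 0.6]
grip_width: 0.0341
grasp_force: 0.0
36.6 [0.5681 0.0868 0.2072] F [-0.1  0.2  0.6] w 0.0341 g 0.0 q [ 0.15  0.41  0.12  1.28 -0.    0.16]
rows [0.2707, 0.0002, 0.0144, -0.0001, -0.0001, -0.2545] n>= 6.4
```

```bash
python3 -m pendant '[0.271,0,0.014,0,0,-0.255,0.4,0.271,0,0.014,0,0,-0.255,0.4,0.271,0,0.014,0,0,-0.255,0.4,0.271,0,0.014,0,0,-0.255,0.4,0.271,0,0.014,0,0,-0.255,0.4,0.271,0,0.014,0,0,-0.255,0.4,0.271,0,0.014,0,0,-0.255,0.4,0.271,0,0.014,0,0,-0.255,0.4,0.271,0,0.014,0,0,-0.255,0.4,0.271,0,0.014,0,0,-0.255,0.4]'
python3 -m pendant '[0,0,0.03,0,0,0,0.4,0,0,0.06,0,0,0,0.4,0,0,0.09,0,0,0,0.4,0,0,0.107,0,0,0,0.4,0,0,0.107,0,0,0,0.4,0,0,0.107,0,0,0,0,0,0,0.107,0,0,0,0,0,0,0.107,0,0,0,0,0,0,0.107,0,0,0,0,0,0,0.107,0,0,0,0]'
python3 - <<'E'
from h import *
kg(1,0)
E
python3 -m pendant '[0,0,0,0,0,0.04,0,0,0,0,0,0,0.08,0,0,0,0,0,0,0.12,0,0,0,0,0,0,0.16,0,0,0,0,0,0,0.2,0,0,0,0,0,0,0.23,0,0,0,0,0,0,0.255,0,0,0,0,0,0,0.255,0,0,0,0,0,0,0.255,0,0,0,0,0,0,0.255,0]'
python3 -m pendant '[0,0,0,0,0,0,0.4,0,0,0,0,0,0,0.4,0,0,0,0,0,0,0.4,0,0,-0.03,0,0,0,0.4,0,0,-0.08,0,0,0,0.4,0,0,-0.12,0,0,0,0.4,0,0,-0.12,0,0,0,0.4,0,0,-0.12,0,0,0,0.4,0,0,-0.12,0,0,0,0.4,0,0,-0.12,0,0,0,0.4]'
python3 - <<'E'
from h import *
kg(3,0,.2)
E
```

```text
clock: 37.43
eef_pos: [0.4329, 0.0882, 0.2006]
tool_rot: [-0.385, 0.923, -0.0, 0.0]
ft_force: [-0.1, -0.2, 0.4]
grip_width: 0.0339
grasp_force: 0.0
clock: 38.27
eef_pos: [0.4327, 0.0891, 0.1483]
tool_rot: [-0.386, 0.923, 0.001, 0.001]
ft_force: [-4.5, 4.0, 1.5]
grip_width: 0.0105
grasp_force: 58.4
38.27 [0.4327 0.0891 0.1483] F [-4.5  4.   1.5] w 0.0105 g 58.4 q [ 0.2   0.21 -0.33  1.03  0.   -0.59]
rows [0.0014, -0.0014, 0.0046, 0.0003, 0.0008, 0.0003] n>= 0.1
clock: 39.1
eef_pos: [0.4325, 0.0886, 0.1483]
tool_rot: [0.003, 1.0, 0.001, 0.0]
ft_force: [-5.0, 2.0, 4.7]
grip_width: 0.0103
grasp_force: 59.8
clock: 39.93
eef_pos: [0.4326, 0.088, 0.2067]
tool_rot: [0.004, 1.0, -0.0, 0.0]
ft_force: [-0.4, 0.2, 0.0]
grip_width: 0.0342
grasp_force: 0.0
39.93 [0.4326 0.088  0.2067] F [-0.4  0.2  0. ] w 0.0342 g 0.0 q [ 0.2   0.16 -0.23  1.18 -0.    0.21]
rows [-0.2713, 0.462, 0.0134, -0.0002, 0.0, -0.2545] n>= 6.4
```

Now knob3, then on to knob0 (round 2, wing at half way, so no un-turning).

```bash
python3 -m pendant '[-0.271,0.462,0.013,0,0,-0.255,0.4,-0.271,0.462,0.013,0,0,-0.255,0.4,-0.271,0.462,0.013,0,0,-0.255,0.4,-0.271,0.462,0.013,0,0,-0.255,0.4,-0.271,0.462,0.013,0,0,-0.255,0.4,-0.271,0.462,0.013,0,0,-0.255,0.4,-0.271,0.462,0.013,0,0,-0.255,0.4,-0.271,0.462,0.013,0,0,-0.255,0.4,-0.271,0.462,0.013,0,0,-0.255,0.4,-0.271,0.462,0.013,0,0,-0.255,0.4]'
python3 -m pendant '[0,0,0.03,0,0,0,0.4,0,0,0.06,0,0,0,0.4,0,0,0.09,0,0,0,0.4,0,0,0.107,0,0,0,0.4,0,0,0.107,0,0,0,0.4,0,0,0.107,0,0,0,0,0,0,0.107,0,0,0,0,0,0,0.107,0,0,0,0,0,0,0.107,0,0,0,0,0,0,0.107,0,0,0,0]'
python3 - <<'E'
from h import *
kg(3,0)
E
python3 -m pendant '[0,0,0,0,0,0.04,0,0,0,0,0,0,0.08,0,0,0,0,0,0,0.12,0,0,0,0,0,0,0.16,0,0,0,0,0,0,0.2,0,0,0,0,0,0,0.23,0,0,0,0,0,0,0.255,0,0,0,0,0,0,0.255,0,0,0,0,0,0,0.255,0,0,0,0,0,0,0.255,0]'
python3 -m pendant '[0,0,0,0,0,0,0.4,0,0,0,0,0,0,0.4,0,0,0,0,0,0,0.4,0,0,-0.03,0,0,0,0.4,0,0,-0.08,0,0,0,0.4,0,0,-0.12,0,0,0,0.4,0,0,-0.12,0,0,0,0.4,0,0,-0.12,0,0,0,0.4,0,0,-0.12,0,0,0,0.4,0,0,-0.12,0,0,0,0.4]'
python3 - <<'E'
from h import *
kg(0,.8,.2)
E
```

```text
clock: 40.77
eef_pos: [0.5699, 0.3172, 0.2001]
tool_rot: [-0.386, 0.923, -0.001, -0.001]
ft_force: [-0.4, -0.4, 0.1]
grip_width: 0.0342
grasp_force: 0.0
clock: 41.6
eef_pos: [0.5702, 0.3185, 0.1492]
tool_rot: [-0.386, 0.923, 0.0, 0.001]
ft_force: [-5.4, 0.2, 4.3]
grip_width: 0.0104
grasp_force: 59.5
41.6 [0.5702 0.3185 0.1492] F [-5.4  0.2  4.3] w 0.0104 g 59.5 q [ 0.51  0.6   0.27  1.24  0.   -0.28]
rows [0.0008, -0.0009, 0.0064, -0.0001, 0.0006, 0.0003] n>= 0.1
clock: 42.43
eef_pos: [0.5708, 0.3176, 0.1493]
tool_rot: [0.003, 1.0, -0.0, 0.001]
ft_force: [-4.2, -1.7, 6.3]
grip_width: 0.0104
grasp_force: 59.4
clock: 43.27
eef_pos: [0.5701, 0.3177, 0.2063]
tool_rot: [0.004, 1.0, -0.001, -0.0]
ft_force: [-0.4, -1.0, -0.4]
grip_width: 0.034
grasp_force: 0.0
43.27 [0.5701 0.3177 0.2063] F [-0.4 -1.  -0.4] w 0.034 g 0.0 q [ 0.51  0.57  0.38  1.37 -0.    0.52]
rows [0.2705, 0.0005, 0.0126, -0.0004, -0.0001, 0.0002] n>= 3.2
```

```bash
python3 -m pendant '[0.08,0,0,0,0,0,0.4,0.16,0,0,0,0,0,0.4,0.23,0,0,0,0,0,0.4,0.27,0,0.013,0,0,0,0.4,0.27,0,0.013,0,0,0,0.4,0.27,0,0.013,0,0,0,0.4,0.27,0,0.013,0,0,0,0.4,0.27,0,0.04,0,0,0,0.4,0.27,0,0.08,0,0,0,0.4,0.27,0,0.12,0,0,0,0.4]'
python3 -m pendant '[0,0,0,0,0,0,0.4,0,0,0,0,0,0,0.2,0,0,0,0,0,0,0,0,0,0,0,0,0,0,0,0,0,0,0,0,0,0,0,0,0,0,0,0,0,0,0,0,0,0,0,0,0,0,0,0,0,0,0,0,0,0,0,0,0,0,0,0,0,0,0,0]'
python3 - <<'E'
from h import *
kg(0,.8)
E
python3 -m pendant '[0,0,0,0,0,0.04,0,0,0,0,0,0,0.08,0,0,0,0,0,0,0.12,0,0,0,0,0,0,0.16,0,0,0,0,0,0,0.2,0,0,0,0,0,0,0.23,0,0,0,0,0,0,0.255,0,0,0,0,0,0,0.275,0,0,0,0,0,0,0.28,0,0,0,0,0,0,0.28,0]'
python3 - <<'E'
from h import *
kg(0,1.6);print(bot.get_obs()["ft_torque"].round(2))
E
```

```text
clock: 44.1
eef_pos: [0.4379, 0.3198, 0.1476]
tool_rot: [0.005, 1.0, 0.001, 0.002]
ft_force: [0.5, -0.7, 0.3]
grip_width: 0.0341
grasp_force: 0.0
clock: 44.93
eef_pos: [0.4368, 0.3189, 0.1485]
tool_rot: [0.005, 1.0, -0.0, 0.002]
ft_force: [2.7, -4.7, -1.1]
grip_width: 0.0105
grasp_force: 60.8
44.93 [0.4368 0.3189 0.1485] F [ 2.7 -4.7 -1.1] w 0.0105 g 60.8 q [ 0.63  0.39 -0.08  1.1  -0.    0.64]
rows [0.0039, 0.0003, 0.0049, -0.0001, 0.0014, -0.0001] n>= 0.1
clock: 45.77
eef_pos: [0.4359, 0.3169, 0.1484]
tool_rot: [0.43, 0.903, -0.001, 0.002]
ft_force: [2.0, -9.7, 2.9]
grip_width: 0.0106
grasp_force: 61.9
45.77 [0.4359 0.3169 0.1484] F [ 2.  -9.7  2.9] w 0.0106 g 61.9 q [ 0.63  0.39 -0.08  1.1  -0.01  1.52]
rows [0.0047, 0.001, 0.0048, -0.0003, 0.0018, -0.0252] n>= 0.6
[-2.   -0.3   0.58]
```

```bash
python3 -m pendant '[0,0,0,0,0,0,0.4,0,0,0,0,0,0,0.4,0,0,0,0,0,0,0.4,0,0,-0.03,0,0,0,0.4,0,0,-0.08,0,0,0,0.4,0,0,-0.12,0,0,0,0.4,0,0,-0.12,0,0,0,0.4,0,0,-0.12,0,0,0,0.4,0,0,-0.12,0,0,0,0.4,0,0,-0.12,0,0,0,0.4]'
python3 - <<'E'
from h import *
kg(2,.8,.2)
E
```

```text
clock: 46.6
eef_pos: [0.435, 0.3191, 0.2066]
tool_rot: [0.43, 0.903, -0.0, 0.0]
ft_force: [0.1, -0.3, -0.8]
grip_width: 0.0339
grasp_force: 0.0
46.6 [0.435  0.3191 0.2066] F [ 0.1 -0.3 -0.8] w 0.0339 g 0.0 q [ 0.63  0.34  0.02  1.24 -0.    1.52]
rows [-0.5283, -0.0864, 0.0136, -0.0002, 0.0001, -0.2798] n>= 7.0
```

```bash
python3 -m pendant '[-0.528,-0.086,0.013,0,0,-0.28,0.4,-0.528,-0.086,0.013,0,0,-0.28,0.4,-0.528,-0.086,0.013,0,0,-0.28,0.4,-0.528,-0.086,0.013,0,0,-0.28,0.4,-0.528,-0.086,0.013,0,0,-0.28,0.4,-0.528,-0.086,0.013,0,0,-0.28,0.4,-0.528,-0.086,0.013,0,0,-0.28,0.4,-0.528,-0.086,0.013,0,0,-0.28,0.4,-0.528,-0.086,0.013,0,0,-0.28,0.4,-0.528,-0.086,0.013,0,0,-0.28,0.4]'
python3 -m pendant '[0,0,0.03,0,0,0,0.4,0,0,0.06,0,0,0,0.4,0,0,0.09,0,0,0,0.4,0,0,0.107,0,0,0,0.4,0,0,0.107,0,0,0,0.4,0,0,0.107,0,0,0,0,0,0,0.107,0,0,0,0,0,0,0.107,0,0,0,0,0,0,0.107,0,0,0,0,0,0,0.107,0,0,0,0]'
python3 - <<'E'
from h import *
kg(2,.8)
E
python3 -m pendant '[0,0,0,0,0,0.04,0,0,0,0,0,0,0.08,0,0,0,0,0,0,0.12,0,0,0,0,0,0,0.16,0,0,0,0,0,0,0.2,0,0,0,0,0,0,0.23,0,0,0,0,0,0,0.255,0,0,0,0,0,0,0.275,0,0,0,0,0,0,0.28,0,0,0,0,0,0,0.28,0]'
python3 -m pendant '[0,0,0,0,0,0,0.4,0,0,0,0,0,0,0.4,0,0,0,0,0,0,0.4,0,0,-0.03,0,0,0,0.4,0,0,-0.08,0,0,0,0.4,0,0,-0.12,0,0,0,0.4,0,0,-0.12,0,0,0,0.4,0,0,-0.12,0,0,0,0.4,0,0,-0.12,0,0,0,0.4,0,0,-0.12,0,0,0,0.4]'
python3 - <<'E'
from h import *
kg(1,.8,.2)
E
```

```text
clock: 47.43
eef_pos: [0.5682, 0.0869, 0.2002]
tool_rot: [0.006, 1.0, 0.0, -0.0]
ft_force: [0.8, 1.7, 0.1]
grip_width: 0.0344
grasp_force: 0.0
clock: 48.27
eef_pos: [0.5692, 0.0876, 0.1489]
tool_rot: [0.004, 1.0, 0.001, 0.001]
ft_force: [-1.9, 0.5, 2.5]
grip_width: 0.0104
grasp_force: 61.1
48.27 [0.5692 0.0876 0.1489] F [-1.9  0.5  2.5] w 0.0104 g 61.1 q [0.15 0.45 0.02 1.14 0.   0.16]
rows [0.002, -0.0014, 0.0058, 0.0003, 0.0009, 0.0001] n>= 0.1
clock: 49.1
eef_pos: [0.5685, 0.0861, 0.1489]
tool_rot: [0.429, 0.903, -0.001, 0.001]
ft_force: [-3.8, -4.1, 5.6]
grip_width: 0.0103
grasp_force: 61.9
clock: 49.93
eef_pos: [0.5681, 0.0873, 0.2066]
tool_rot: [0.43, 0.903, -0.0, -0.0]
ft_force: [0.7, 0.3, -0.1]
grip_width: 0.0341
grasp_force: 0.0
49.93 [0.5681 0.0873 0.2066] F [ 0.7  0.3 -0.1] w 0.0341 g 0.0 q [ 0.15  0.41  0.12  1.28 -0.    1.04]
rows [0.1721, -0.209, 0.0133, -0.0001, -0.0001, -0.2798] n>= 7.0
```

```bash
python3 -m pendant '[0.172,-0.209,0.013,0,0,-0.28,0.4,0.172,-0.209,0.013,0,0,-0.28,0.4,0.172,-0.209,0.013,0,0,-0.28,0.4,0.172,-0.209,0.013,0,0,-0.28,0.4,0.172,-0.209,0.013,0,0,-0.28,0.4,0.172,-0.209,0.013,0,0,-0.28,0.4,0.172,-0.209,0.013,0,0,-0.28,0.4,0.172,-0.209,0.013,0,0,-0.28,0.4,0.172,-0.209,0.013,0,0,-0.28,0.4,0.172,-0.209,0.013,0,0,-0.28,0.4]'
python3 -m pendant '[0,0,0.03,0,0,0,0.4,0,0,0.06,0,0,0,0.4,0,0,0.09,0,0,0,0.4,0,0,0.107,0,0,0,0.4,0,0,0.107,0,0,0,0.4,0,0,0.107,0,0,0,0,0,0,0.107,0,0,0,0,0,0,0.107,0,0,0,0,0,0,0.107,0,0,0,0,0,0,0.107,0,0,0,0]'
python3 - <<'E'
from h import *
kg(1,.8)
E
python3 -m pendant '[0,0,0,0,0,0.04,0,0,0,0,0,0,0.08,0,0,0,0,0,0,0.12,0,0,0,0,0,0,0.16,0,0,0,0,0,0,0.2,0,0,0,0,0,0,0.23,0,0,0,0,0,0,0.255,0,0,0,0,0,0,0.275,0,0,0,0,0,0,0.28,0,0,0,0,0,0,0.28,0]'
python3 -m pendant '[0,0,0,0,0,0,0.4,0,0,0,0,0,0,0.4,0,0,0,0,0,0,0.4,0,0,-0.03,0,0,0,0.4,0,0,-0.08,0,0,0,0.4,0,0,-0.12,0,0,0,0.4,0,0,-0.12,0,0,0,0.4,0,0,-0.12,0,0,0,0.4,0,0,-0.12,0,0,0,0.4,0,0,-0.12,0,0,0,0.4]'
python3 - <<'E'
from h import *
kg(3,.8,.2)
E
```

```text
clock: 50.77
eef_pos: [0.4332, 0.088, 0.2006]
tool_rot: [0.006, 1.0, -0.0, 0.0]
ft_force: [0.1, 0.1, 0.1]
grip_width: 0.0345
grasp_force: 0.0
clock: 51.6
eef_pos: [0.4341, 0.0886, 0.1484]
tool_rot: [0.004, 1.0, 0.001, 0.002]
ft_force: [-0.8, 2.4, 1.1]
grip_width: 0.0105
grasp_force: 61.2
51.6 [0.4341 0.0886 0.1484] F [-0.8  2.4  1.1] w 0.0105 g 61.2 q [ 0.2   0.21 -0.33  1.03  0.    0.21]
rows [0.0026, -0.0009, 0.0049, 0.0004, 0.001, 0.0001] n>= 0.1
clock: 52.43
eef_pos: [0.4334, 0.0873, 0.1484]
tool_rot: [0.429, 0.903, -0.001, 0.001]
ft_force: [-2.9, -1.9, 5.1]
grip_width: 0.0107
grasp_force: 62.2
clock: 53.27
eef_pos: [0.4328, 0.088, 0.2066]
tool_rot: [0.43, 0.903, -0.0, 0.0]
ft_force: [-0.4, -0.3, -0.4]
grip_width: 0.0345
grasp_force: 0.0
53.27 [0.4328 0.088  0.2066] F [-0.4 -0.3 -0.4] w 0.0345 g 0.0 q [ 0.2   0.16 -0.23  1.18 -0.    1.09]
rows [0.1834, 0.5034, 0.013, -0.0001, 0.0, -0.2799] n>= 7.0
```

```bash
python3 -m pendant '[0.183,0.503,0.013,0,0,-0.28,0.4,0.183,0.503,0.013,0,0,-0.28,0.4,0.183,0.503,0.013,0,0,-0.28,0.4,0.183,0.503,0.013,0,0,-0.28,0.4,0.183,0.503,0.013,0,0,-0.28,0.4,0.183,0.503,0.013,0,0,-0.28,0.4,0.183,0.503,0.013,0,0,-0.28,0.4,0.183,0.503,0.013,0,0,-0.28,0.4,0.183,0.503,0.013,0,0,-0.28,0.4,0.183,0.503,0.013,0,0,-0.28,0.4]'
python3 -m pendant '[0,0,0.03,0,0,0,0.4,0,0,0.06,0,0,0,0.4,0,0,0.09,0,0,0,0.4,0,0,0.107,0,0,0,0.4,0,0,0.107,0,0,0,0.4,0,0,0.107,0,0,0,0,0,0,0.107,0,0,0,0,0,0,0.107,0,0,0,0,0,0,0.107,0,0,0,0,0,0,0.107,0,0,0,0]'
python3 - <<'E'
from h import *
kg(3,.8)
E
python3 -m pendant '[0,0,0,0,0,0.04,0,0,0,0,0,0,0.08,0,0,0,0,0,0,0.12,0,0,0,0,0,0,0.16,0,0,0,0,0,0,0.2,0,0,0,0,0,0,0.23,0,0,0,0,0,0,0.255,0,0,0,0,0,0,0.275,0,0,0,0,0,0,0.28,0,0,0,0,0,0,0.28,0]'
python3 -m pendant '[0,0,0,0,0,0,0.4,0,0,0,0,0,0,0.4,0,0,0,0,0,0,0.4,0,0,-0.03,0,0,0,0.4,0,0,-0.08,0,0,0,0.4,0,0,-0.12,0,0,0,0.4,0,0,-0.12,0,0,0,0.4,0,0,-0.12,0,0,0,0.4,0,0,-0.12,0,0,0,0.4,0,0,-0.12,0,0,0,0.4]'
python3 - <<'E'
from h import *
N=ori(RY);st();go((np.array([.3,-.06,.28]),N))
E
```

```text
clock: 54.1
eef_pos: [0.5701, 0.3168, 0.2001]
tool_rot: [0.005, 1.0, -0.001, -0.0]
ft_force: [0.2, 0.8, 0.4]
grip_width: 0.034
grasp_force: 0.0
clock: 54.93
eef_pos: [0.5714, 0.3176, 0.1494]
tool_rot: [0.004, 1.0, 0.0, 0.002]
ft_force: [-1.8, -1.3, 4.7]
grip_width: 0.0106
grasp_force: 61.6
54.93 [0.5714 0.3176 0.1494] F [-1.8 -1.3  4.7] w 0.0106 g 61.6 q [ 0.51  0.6   0.28  1.24 -0.    0.52]
rows [0.0025, 0.0005, 0.0067, 0.0001, 0.0011, 0.0] n>= 0.1
clock: 55.77
eef_pos: [0.5706, 0.3159, 0.1494]
tool_rot: [0.43, 0.903, -0.001, 0.002]
ft_force: [-3.0, -7.0, 6.5]
grip_width: 0.0104
grasp_force: 62.4
clock: 56.6
eef_pos: [0.5703, 0.3175, 0.2063]
tool_rot: [0.43, 0.903, -0.001, 0.0]
ft_force: [-0.8, 0.6, -0.0]
grip_width: 0.0344
grasp_force: 0.0
56.6 [0.5703 0.3175 0.2063] F [-0.8  0.6 -0. ] w 0.0344 g 0.0 q [ 0.51  0.57  0.38  1.37 -0.    1.4 ]
rows [-0.2449, -0.8959, -0.1463, -0.0004, 0.0, -0.2798] n>= 11.3
```

```bash
python3 -m pendant '[-0.245,-0.896,-0.146,0,0,-0.28,0,-0.245,-0.896,-0.146,0,0,-0.28,0,-0.245,-0.896,-0.146,0,0,-0.28,0,-0.245,-0.896,-0.146,0,0,-0.28,0,-0.245,-0.896,-0.146,0,0,-0.28,0,-0.245,-0.896,-0.146,0,0,-0.28,0,-0.245,-0.896,-0.146,0,0,-0.28,0,-0.245,-0.896,-0.146,0,0,-0.28,0,-0.245,-0.896,-0.146,0,0,-0.28,0,-0.245,-0.896,-0.146,0,0,-0.28,0]'
python3 -m pendant '[0,0,0,0,0,0,0,0,0,0,0,0,0,0,0,0,0,0,0,0,0,0,0,0,0,0,0,0,0,0,0,0,0,0,0,0,0,0,0,0,0,0,0,0,0,0,0,0,0,0,0,0,0,0,0,0,0,0,0,0,0,0,0,0,0,0,0,0,0,0]'
python3 - <<'E'
from h import *
st();c=bot.camera("top");d=bot.camera("scene");cv2.imwrite("pics/raw17.png",c["pixels"][:,:,::-1]);cv2.imwrite("pics/raw17s.png",d["pixels"][:,:,::-1])
im=c["pixels"].max(2)
for n in range(4):
    i=px(c,[KN[n]+[0,0,.135]])[0].round().astype(int);r=24
    m=(im[i[1]-r:i[1]+r,i[0]-r:i[0]+r]<50).astype(np.uint8);nn,l,s,ce=cv2.connectedComponentsWithStats(m)
    for k in range(1,nn):
        if s[k,4]>30:
            q=onplane(c,np.argwhere(l==k)[:,::-1]+i-r,.145)[:,:2];ev,V=np.linalg.eigh(np.cov(q.T))
            print(n,s[k,4],q.mean(0).round(4),"axis",np.degrees(np.arctan(V[1,1]/V[0,1])).round(1))
def blob(k,u,v,r):
    g=k["pixels"][v-r:v+r,u-r:u+r].max(2);m=(g<35).astype(np.uint8);nn,l,s,ce=cv2.connectedComponentsWithStats(m);j=1+s[1:,4].argmax();print(s[j]);x,y,w_,h_=s[j,:4];return ce[j]+[u-r,v-r],(u-r+x+w_/2-.5,v-r+y+h_/2-.5)
a=blob(c,286,290,14);b=blob(d,319,192,12);print(a,b,tri([(c,a[0]),(d,b[0])]))
E
```

```text
clock: 57.43
eef_pos: [0.3297, -0.0171, 0.2713]
tool_rot: [0.004, 1.0, 0.0, 0.0]
ft_force: [1.3, -2.0, 1.0]
grip_width: 0.0001
grasp_force: 0.0
clock: 58.27
eef_pos: [0.3319, -0.0159, 0.272]
tool_rot: [0.004, 1.0, 0.0, 0.001]
ft_force: [0.3, -0.4, 0.0]
grip_width: -0.0002
grasp_force: 0.0
58.27 [ 0.3319 -0.0159  0.272 ] F [ 0.3 -0.4  0. ] w -0.0002 g 0.0 q [-0.05 -0.11 -0.33  1.34  0.   -0.04]
0 242 [0.434  0.3099] axis -52.9
1 182 [0.4324 0.085 ] axis -50.5
2 197 [0.5642 0.0839] axis -49.0
3 262 [0.5657 0.3093] axis -53.2
[  8   7  13  15 152]
[12 16  1  1  1]
(array([285.98684211, 290.07894737]), (np.float64(286.0), np.float64(290.0))) (array([319., 196.]), (np.float64(319.0), np.float64(196.0))) [0.47757514 0.03714688 0.13023533]
```

```bash
python3 - <<'E'
from h import *
N=ori(RY);st();go((np.array([.425,.035,.2]),N),(np.array([.425,.035,.15]),N),(np.array([.507,.035,.15]),N))
E
```

```text
58.37 [ 0.3319 -0.016   0.272 ] F [ 0.7 -0.2  0.7] w 0.0002 g 0.0 q [-0.05 -0.11 -0.33  1.34  0.   -0.04]
rows [-0.1851, 0.1036, 0.1445, 0.0, 0.0006, 0.0002] n>= 3.1
rows [0.0, 0.0, 0.1, 0.0, 0.0, 0.0] n>= 1.2
rows [-0.164, 0.0015, 0.0, 0.0, 0.0, 0.0] n>= 2.0
```

```bash
python3 -m pendant '[-0.06,0.035,0.045,0,0,0,0,-0.12,0.07,0.09,0,0,0,0,-0.185,0.104,0.14,0,0,0,0,-0.185,0.104,0.145,0,0,0,0,-0.185,0.104,0.18,0,0,0,0,-0.185,0.104,0.22,0,0,0,0,-0.185,0.104,0.245,0,0,0,0,-0.185,0.104,0.245,0,0,0,0,-0.185,0.104,0.245,0,0,0,0,-0.185,0.104,0.245,0,0,0,0]'
python3 -m pendant '[-0.03,0,0,0,0,0,0,-0.06,0,0,0,0,0,0,-0.08,0,0,0,0,0,0,-0.1,0,0,0,0,0,0,-0.12,0,0,0,0,0,0,-0.14,0,0,0,0,0,0,-0.155,0,0,0,0,0,0,-0.164,0,0,0,0,0,0,-0.166,0,0,0,0,0,0,-0.166,0,0,0,0,0,0]'
python3 - <<'E'
from h import *
st()
E
```

```text
clock: 59.2
eef_pos: [0.4255, 0.035, 0.1508]
tool_rot: [0.004, 1.0, 0.0, 0.002]
ft_force: [0.4, -0.3, 0.9]
grip_width: -0.0005
grasp_force: 0.0
clock: 60.03
eef_pos: [0.5006, 0.0345, 0.1491]
tool_rot: [0.004, 1.0, 0.0, -0.007]
ft_force: [-19.3, 0.8, 10.7]
grip_width: 0.0001
grasp_force: 9.5
60.03 [0.5006 0.0345 0.1491] F [-19.3   0.8  10.7] w 0.0001 g 9.5 q [ 0.07  0.33 -0.17  1.09  0.    0.08]
```

```bash
python3 -m pendant '[0.05,0,0,0,0,0,0,0.12,0,0,0,0,0,0,0.18,0,-0.05,0,0,0,0,0.25,-0.05,-0.12,0,0,0,0,0.32,-0.1,-0.2,0,0,0,0,0.35,-0.15,-0.25,0,0,0,0,0.35,-0.2,-0.25,0,0,0,0,0.35,-0.2,-0.25,0,0,0,0,0.35,-0.2,-0.25,0,0,0,0,0.35,-0.2,-0.25,0,0,0,0]'
python3 - <<'E'
from h import *
st();c=bot.camera("top");cv2.imwrite("pics/raw18.png",c["pixels"][:,:,::-1])
g=c["pixels"].max(2);m=np.zeros_like(g);m[245:310,270:302]=(g[245:310,270:302]<35);nn,l,s,ce=cv2.connectedComponentsWithStats(m)
j=1+s[1:,4].argmax();print("ball px",ce[j],s[j],"exp on",px(c,[[.525,.0365,.14]]).round(1))
a=cv2.imread("pics/raw18.png",0).astype(int);b=cv2.imread("pics/raw16.png",0).astype(int);o=cv2.imread("pics/top0.png",0).astype(int)
for y in(0,-.075,.075):
    u=px(c,[w(ROT,RY,x,y,.094) for x in np.linspace(-.046,.046,24)]).round().astype(int);print("place",y,[int(a[v,x]) for x,v in u])
for n,(u,v) in dict(jar=(279,185),da=(320,190),db=(345,190)).items():print(n,np.abs(a-o)[v-10:v+11,u-10:u+11].mean().round(1))
print("tray pockets",[int(a[tuple(px(c,[w(TRAY,TY,-.02,y,.03)])[0].round().astype(int)[::-1])]) for y in(.087,.029,-.029,-.087)])
E
```

```text
clock: 60.87
eef_pos: [0.3324, -0.0642, 0.2749]
tool_rot: [0.005, 1.0, 0.0, 0.002]
ft_force: [-0.6, -0.3, -0.0]
grip_width: 0.0001
grasp_force: 0.0
60.87 [ 0.3324 -0.0642  0.2749] F [-0.6 -0.3 -0. ] w 0.0001 g 0.0 q [-0.19 -0.09 -0.31  1.35  0.   -0.18]
ball px [287.42335766 262.91970803] [281 257  14  13 137] exp on [[286.9 262.6]]
place 0 [121, 116, 138, 136, 137, 143, 144, 138, 135, 140, 145, 143, 138, 137, 144, 142, 145, 142, 108, 109, 106, 118, 113, 118]
place -0.075 [117, 128, 144, 130, 132, 140, 147, 141, 139, 138, 140, 142, 142, 135, 137, 143, 145, 146, 119, 107, 109, 109, 122, 110]
place 0.075 [113, 125, 103, 86, 87, 87, 84, 85, 87, 89, 86, 89, 86, 87, 87, 88, 86, 88, 87, 87, 88, 101, 123, 112]
jar 44.5
da 14.4
db 11.8
tray pockets [102, 103, 102, 102]
```

```bash
python3 -c "
from workcell import bot
print(bot.job_done())"
```

```text
the job is handed in; nothing more can be done
None
```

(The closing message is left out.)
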